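Inspect a gel cassette on all sides and rack it

ROBOT

A 7-joint arm with a two-finger parallel gripper is mounted at the origin on the work surface. World frame = base frame: x ahead of the robot, y to its left, z up, the work surface at z = 0. Lengths are in m, angles in rad, forces in N, time in s.
With the tool pointing down it reaches from about 0.35 to 0.9 m from the base axis. Payload 19.9 kg.
Tool frame: the origin (TCP) lies midway between the tips of the shut fingers; the grasp point (between the pads) lies 19 mm behind it (robot.grip_depth is the distance from the TCP to the grasp point, in m); z points along the fingers, y is the line along which they close (so a half turn about z gives the same grasp; the last joint's range is limited). The gripper opens to 85 mm and grips with 20 to 120 N. Pads are 22 mm wide; open, the fingers measure 114 mm over their backs; the gripper's body (76 mm by 85 mm) begins 54 mm behind the grasp point. The pads swing forward as they close: fully open they stand 13 mm farther back than shut.
Start: joints at [1.292, 0.417, -0.01, 1.614, 0.005, 1.111, -0.053], TCP at [0.147, -0.608, 0.231] pointing down, gripper open.
Joint ranges: [-2.81, 2.81], [-0.39, 2.02], [-1.27, 1.25], [0.06, 2.57], [-1.19, 4.33], [0.19, 2], [-2.82, 2.82]. Speed limits (rad/s): [1.89, 1.89, 2.39, 2.39, 3.01, 3.01, 3.01].

INTERFACE

Orientations are given as a 3x3 rotation matrix whose columns are the frame's x, y, z axes.
In Python, from plant import readout, optics, ticket, robot gives the robot as it stands.
- The arm moves only by the tool move_arm, never from a script. Its argument "rows" is a list of rows, each a list of 3 entries, a list of its own where there are three numbers: the shift along the world's x, y, z each as a share of 100 cm, from -1 to 1, then the turn about the world's z as a share of 60 degrees, from -1 to 1, then the opening, from -1 (shut) to 1 (fully open). In form: [[[x, y, z], turn, fingers], ...]. A call has 1 to 10 rows; each row shifts and turns the commanded pose from where the row before left it; what a row does not reach is not made up. A row lasts 1/12 s, in which the tool goes at most 41.7 mm and 7.16 degrees, less where a joint would pass 70% of its speed; a pose out of reach is approached as far as the arm can. A call with a number of a shift or a turn outside -1 to 1 is refused whole. A call with a gripper value outside its range is refused whole. The fingers move at their own pace and stop on an object; "force" is the grip in N (left out, the last holds). Time passes only in rows, so rows that do not move let the fingers close. It gives the time, the measured TCP pose, the force, the opening and the grip force at its end, in the units of the state.
- readout.state(): the state, without advancing time (a new reading comes with each control period).
- optics.snapshot(name): name is "scene" or "top" or "wrist"; returns the picture (384x512x3 uint8, red, green, blue); there is no depth.
- optics.camera_model(name): a dict with "fx", "fy", "cx", "cy" (pixels), "rvec" (rotation vector, rad) and "tvec" (3), from world to camera coordinates, as OpenCV has them. Camera axes: x right, y down, z forward; pixel columns grow to the right and rows downward; lengths in m; the calibration is good to about 2 mm. A picture is of the moment at which its call begins: read the wrist's pose just before it. camera_model takes no time and is no camera call; for the wrist camera it gives the pose at the moment of the call.
- ticket.close_job(): hands the job in; it is judged then, once.
The state is a dict: "t": time; "joints": joint angles; "joint_velocities": joint speeds; "joint_efforts": joint torques, N m; "tool_pos": TCP position; "eef_rot": TCP orientation; "force": force on the tool from outside, world axes, zero at the start; "wrist_torque": the same for the moment, N m; "width": finger opening in m; "gripper_force": force on a finger pad.
Only numpy, scipy, OpenCV 4.12 (cv2) and the standard library are available. Lean on these libraries where they do the work, as an engineer would, in place of code of your own. Each camera call takes 0.05 s, during which the arm holds its last target. There are 200 camera calls.

TASK

Take the tall gel cassette with the raised bar out of the leaning drainer and show it to the inspection camera: first the face with the bar, then either narrow long side, then the back. Each must be square to the lens and centred in front of it, about 9 cm away, and be held still there for a good second. Then stand the cassette on its lower edge in the middle of the rack's one empty slot, lowered right to the bottom before you let go, and neither touch the camera or its stand nor disturb the other plates and the wash bottle.

Things in the scene. Friction and masses are not known exactly. Their poses are not given: they have to be found in the camera images.
- cassette: tall gel cassette: grey plate 90 wide (y), 110 high (z), 10 thick (x), about 0.13 kg. Origin mid lower edge, z to upper edge. Front (+x) has a raised bar 80 long, 7 high, 4 proud, 67 above the lower edge; back (-x) plain; narrow long sides at y = -45, +45. Starts in the drainer leaning 30 degrees, top towards the robot, bar side up. Grip it across its thickness at the upper edge
- drainer: fixed white drainer, 190 (x) by 125 (y), origin under its centre on the table. Two seats at x = -30, +30, tilted 30 degrees: a ledge 25 above the table, a back panel on the robot's side behind the plate's lowest 65, a lip 16 high in front. One holds the cassette, the other the short plate; pull plates out along their own plane
- short_plate: plain plate of grey plastic with paler panes, 90 wide (y), 80 high (z), 10 thick (x), no bar; origin in the middle of its lower edge; leave alone. Starts in the drainer's other seat, leaning 30 degrees
- camera_head: inspection camera head: white box with black lens barrel (40 diameter) on a post. Origin at the centre of the lens front, 260 above the table; looks along its own -x: across the bench from its right-hand side, 35 degrees below level; y is level. The box reaches 96 behind the lens, 56 wide and high. Do not touch
- camera_stand: fixed camera stand: origin on the table straight below the lens; base plate 110 (x) by 130 (y) by 14, centred at x = 75, with an upright post there, 22 diameter, 324 high. Do not touch
- rack: fixed white slotted rack, 172 (x) by 110 (y), origin under its centre on the table. Three parallel slots along y at x = -45, 0, +45, each 15 wide, floor 12 above the table; straight walls from 12 to 42, above which they flare in a V to ridges 63 above the table. Two slots hold short plates, one is empty
- slot_strip: thin black rubber strip, 13 (x) by 100 (y) by 2, on the floor of the rack's empty slot; origin in the middle of its underside (12 above the table), y along the slot, x across it. The cassette is to stand on it, either way round
- rack_plate_a: plain plate of grey plastic with paler panes, 90 wide (y), 80 high (z), 10 thick (x), no bar; origin in the middle of its lower edge; leave alone. Stands upright in the rack
- rack_plate_b: plain plate of grey plastic with paler panes, 90 wide (y), 80 high (z), 10 thick (x), no bar; origin in the middle of its lower edge; leave alone. Stands upright in the rack
- wash_bottle: white round wash bottle with blue cap, 64 diameter, 160 high, origin under its centre; stands on the bench; leave alone
There are look-alikes about, which are no part of the job. Leave any brown, purple or turquoise look-alike of the cassette alone.

How it is judged:
By the outcome, as a careful person would: the job done as asked, in the order asked, and still so for the second after the job is handed in, with the robot touching nothing.
It also fails if it takes over 56 s, if anything falls off the work surface, if the arm or the gripper's body presses on something with over 40 N, if the wrist force passes 120 N, or if a joint passes its speed limit or range.

## Working session

There is one attempt and no reset: what is moved stays moved. The work goes in short steps, Python scripts to look and compute and a tool call to move; the robot and the scene stay as the last step left them, time stands still between calls to the robot, and variables do not carry over. Pictures are saved under pics/ and viewed, at most 10 in all, crops included, and the job is handed in when it is done.

Besides the shell and the picture viewer there is one more tool, called by a JSON object that holds its "method" and its "body". move_arm: Moves the arm, as the interface text tells. Shift numbers are shares of 100 cm and turn numbers shares of 60 degrees, none past 1 either way. Its arguments: {"type":"object","properties":{"rows":{"type":"array","items":{"type":"array"}},"force":{"type":"number"}},"required":["rows"]}

```bash
ls -la; mkdir -p pics
python3 - <<'E'
from plant import readout, optics, ticket, robot
import cv2,numpy as np
print([a for a in dir(robot) if a[0]!='_'],[a for a in dir(readout) if a[0]!='_'],[a for a in dir(optics) if a[0]!='_'])
s=readout.state()
for k,v in s.items(): print(k,np.round(v,3).tolist())
a=optics.snapshot("scene");b=optics.snapshot("top")
for n,i in(("scene",a),("top",b)): cv2.imwrite(f"pics/{n}0.png",i[...,::-1]);print(n,{k:np.round(v,3).tolist() for k,v in optics.camera_model(n).items()})
E
```

```text
total 12
drwxr-xr-x  3 agent agent 4096 Nov 30 06:32 .
drwxr-xr-x 23 root  root  4096 Nov 30 06:32 ..
drwxr-xr-x  2 agent agent 4096 Nov 30 06:32 pics
['Unreachable', 'grip_depth'] ['state'] ['camera_model', 'snapshot']
t 0.0
joints [1.292, 0.418, -0.01, 1.614, 0.005, 1.111, -0.053]
joint_velocities [0.002, -0.001, 0.0, 0.002, 0.0, -0.001, 0.002]
joint_efforts [0.0, -86.444, 0.679, -43.489, 0.019, 0.007, -0.0]
tool_pos [0.147, -0.607, 0.231]
eef_rot [[0.972, 0.235, -0.0], [0.235, -0.972, 0.001], [-0.0, -0.001, -1.0]]
force [-0.114, -0.718, 0.33]
wrist_torque [0.053, 0.031, 0.05]
gripper_force 0.0
width 0.085
scene {'fx': 400.089, 'fy': 400.089, 'cx': 254.332, 'cy': 181.047, 'rvec': [2.291, 1.192, -0.386], 'tvec': [-0.398, -0.286, 1.613]}
top {'fx': 431.059, 'fy': 431.059, 'cx': 255.952, 'cy': 194.566, 'rvec': [2.136, -2.127, 0.13], 'tvec': [0.091, 0.649, 1.218]}
```

View pics/scene0.png

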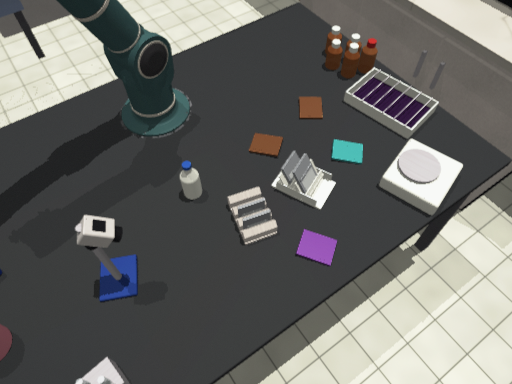

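View pics/top0.png

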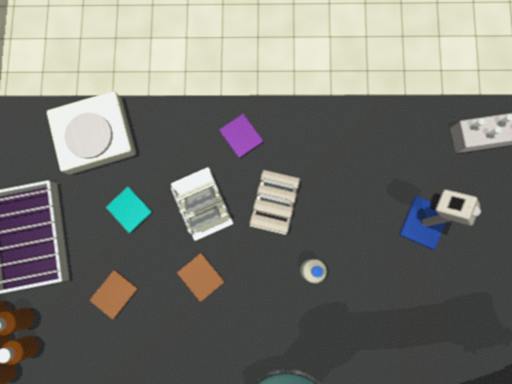

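The pictures show the drainer with two plates at about top (202,203), the rack at (275,203), the bottle at (314,271) and the camera at (455,207). The brown, purple and turquoise look-alikes lie flat on the bench.

The documented moves turn the tool only about the vertical. The lens looks 35° below level, so showing the cassette square to it needs a tilt. I'll check what the interface really allows before planning.

{"method": "move_arm", "body": {"rows": [[[0.0,0.0,0.02],0.05,1]]}}

```text
t: 0.18
tool_pos: [0.1462, -0.6059, 0.2477]
eef_rot: [[0.959, 0.284, -0.002], [0.284, -0.959, 0.006], [0.0, -0.006, -1.0]]
force: [-1.1, 0.7, -0.5]
width: 0.0856
gripper_force: 0.0
```

{"method": "move_arm", "body": {"rows": [[[0.0,0.0,0.0],[0.05,0.0,0.0],1]]}}

```text
invalid input
```

Run:
```python
from plant import optics
import cv2,numpy as np
def pt(n,u,v,z):
    m=optics.camera_model(n);R=cv2.Rodrigues(np.array(m['rvec'],float))[0];t=np.array(m['tvec'],float).ravel()
    d=R.T@np.array([(u-m['cx'])/m['fx'],(v-m['cy'])/m['fy'],1]);c=-R.T@t
    return np.round(c+d*(z-c[2])/d[2],3)
for n,u,v,z in [("top",455,207,.30),("scene",97,228,.30),("top",425,222,.014),("scene",118,278,.014),("top",275,203,.05),("top",202,203,.06),("top",314,271,.15),("scene",303,182,.05)]:
    p=pt(n,u,v,z);print(n,u,v,p,'reach',round(float(np.hypot(*p[:2])),3))
```

```text
top 455 207 [ 0.583 -0.375  0.3  ] reach 0.693
scene 97 228 [ 0.581 -0.38   0.3  ] reach 0.694
top 425 222 [ 0.573 -0.408  0.014] reach 0.703
scene 118 278 [ 0.577 -0.414  0.014] reach 0.71
top 275 203 [0.624 0.037 0.05 ] reach 0.625
top 202 203 [0.622 0.25  0.06 ] reach 0.67
top 314 271 [ 0.431 -0.063  0.15 ] reach 0.436
scene 303 182 [0.642 0.239 0.05 ] reach 0.685
```

Both views agree: the camera is at about (0.58, -0.38). The viewing spot is therefore about 0.6 m from the base, well within reach with the tool vertical. The only other way I can see to tilt the tool is the documented "approached as far as the arm can". I'll test that once in free air, straight up.

{"method": "move_arm", "body": {"rows": [[[0,0,0.04],0,1],[[0,0,0.04],0,1],[[0,0,0.04],0,1],[[0,0,0.04],0,1],[[0,0,0.04],0,1],[[0,0,0.04],0,1],[[0,0,0.04],0,1],[[0,0,0.04],0,1],[[0,0,0.04],0,1],[[0,0,0.04],0,1]]}}

```text
t: 1.02
tool_pos: [0.1465, -0.6058, 0.6377]
eef_rot: [[0.958, 0.287, 0.005], [0.287, -0.958, -0.006], [0.003, 0.007, -1.0]]
force: [-1.1, -1.7, -0.5]
width: 0.0853
gripper_force: 0.0
```

{"method": "move_arm", "body": {"rows": [[[0,0,0.04],0,1],[[0,0,0.04],0,1],[[0,0,0.04],0,1],[[0,0,0.04],0,1],[[0,0,0.04],0,1],[[0,0,0.04],0,1],[[0,0,0.04],0,1],[[0,0,0.04],0,1],[[0,0,0.04],0,1],[[0,0,0.04],0,1]]}}

```text
t: 1.85
tool_pos: [0.1298, -0.5406, 0.7983]
eef_rot: [[0.96, 0.272, 0.071], [0.281, -0.916, -0.287], [-0.013, 0.295, -0.955]]
force: [-0.5, 1.2, 0.7]
width: 0.0855
gripper_force: 0.0
```

{"method": "move_arm", "body": {"rows": [[[0,0,0],0,1],[[0,0,0],0,1],[[0,0,0],0,1]]}}

```text
t: 2.1
tool_pos: [0.1303, -0.5417, 0.796]
eef_rot: [[0.959, 0.273, 0.07], [0.281, -0.917, -0.283], [-0.013, 0.291, -0.957]]
force: [1.5, -0.4, -0.5]
width: 0.0852
gripper_force: 0.0
```

At the reach limit the tool tilted about 17°. I'll move it back down to see whether the tilt stays.

{"method": "move_arm", "body": {"rows": [[[0,0,-0.04],0,1],[[0,0,-0.04],0,1],[[0,0,-0.04],0,1],[[0,0,-0.04],0,1],[[0,0,-0.04],0,1],[[0,0,-0.04],0,1],[[0,0,0],0,1],[[0,0,0],0,1]]}}

```text
t: 2.77
tool_pos: [0.1301, -0.5422, 0.5809]
eef_rot: [[0.96, 0.271, 0.07], [0.28, -0.918, -0.281], [-0.012, 0.289, -0.957]]
force: [-0.4, 0.2, 1.6]
width: 0.0852
gripper_force: 0.0
```

The tilt stays, so pushing at the reach limit plus turns about z can reach any orientation by the documented moves. The task can be done. Next I measure, with enlarged crops.

Run:
```python
from plant import readout,optics
import cv2,numpy as np
print(np.round(readout.state()['joints'],3))
b=optics.snapshot("top")[...,::-1].copy();a=optics.snapshot("scene")[...,::-1].copy()
cv2.imwrite("pics/t.png",b);cv2.imwrite("pics/s.png",a)
def crop(i,u,v,w,h,k):
    c=cv2.resize(i[v:v+h,u:u+w],None,fx=k,fy=k,interpolation=cv2.INTER_CUBIC)
    for x in range(0,w,10): cv2.putText(c,str(u+x),(x*k,8),0,.3,(0,255,255),1);cv2.line(c,(x*k,10),(x*k,14),(0,255,255),1)
    for y in range(0,h,10): cv2.putText(c,str(v+y),(0,y*k+3),0,.3,(0,255,255),1)
    return c
r1=crop(b,165,162,140,80,5)[:, :700]
cv2.imwrite("pics/c1.png",r1)
r2=np.hstack([crop(a,225,145,115,100,7)[:, :800]])
cv2.imwrite("pics/c2.png",r2[:600])
```

```text
[ 1.     0.003  0.274  1.387  0.014  1.459 -0.011]
```

View pics/c1.png

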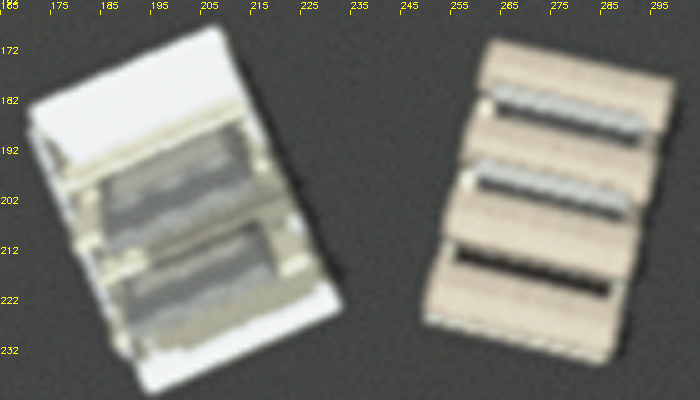

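View pics/c2.png

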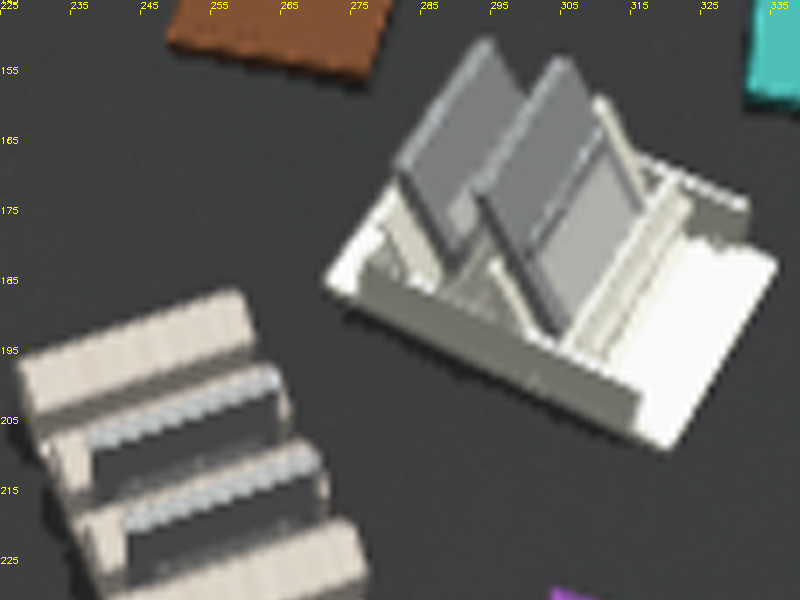

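The top crop shows the drainer at the left and the rack at the right. The rack's empty slot, with the black strip, is the one nearest the robot, (256,212)–(287,220).

The candidates are:
- the two grey plates in the drainer, scene (290,163) and (303,175)
- the grey rack plates, top (279,184) and (275,199)
- the flat brown, purple and turquoise pieces

The plate in the drainer's far seat, scene (303,175), stands taller and has the raised line at about (306,172). That one is the cassette. Next I fit poses and check them.

```bash
cat > h.py <<'E'
from plant import readout,optics
import cv2,numpy as np
from scipy.optimize import least_squares
def M(n):
    m=optics.camera_model(n);return m,cv2.Rodrigues(np.array(m['rvec'],float))[0],np.array(m['tvec'],float).ravel()
def proj(n,P,mm=None):
    m,R,t=mm or M(n);q=np.atleast_2d(P)@R.T+t
    return np.c_[q[:,0]/q[:,2]*m['fx']+m['cx'],q[:,1]/q[:,2]*m['fy']+m['cy']]
def ray(n,u,v,z,mm=None):
    m,R,t=mm or M(n);d=R.T@np.array([(u-m['cx'])/m['fx'],(v-m['cy'])/m['fy'],1]);c=-R.T@t
    return c+d*(z-c[2])/d[2]
def fr(x,y,a):  # local->world for fixed thing at x,y yaw a
    c,s=np.cos(a),np.sin(a);return lambda P:np.atleast_2d(P)@np.array([[c,-s,0],[s,c,0],[0,0,1]]).T+[x,y,0]
def seat(P,sx):  # plate coords -> drainer coords; top leans to -x
    c,s=np.cos(np.pi/6),np.sin(np.pi/6);P=np.atleast_2d(P)
    return P@np.array([[c,0,-s],[0,1,0],[s,0,c]]).T+[sx,0,.025]
E
python3 - <<'E'
from h import *
c1=lambda x,y:(165+x/5,162+y/5); c2=lambda x,y:(225+x/7,145+y/7)
# drainer base corners local z~0.004 ; rack corners
D=np.array([ray("top",*c1(*p),.005)for p in[(30,103),(215,27),(342,308),(152,393)]]);print(D.round(3),np.linalg.norm(np.diff(D,axis=0,append=D[:1]),axis=1).round(3))
K=np.array([ray("top",*c1(*p),.04)for p in[(488,38),(672,82),(612,362),(424,318)]]);print(K.round(3),np.linalg.norm(np.diff(K,axis=0,append=K[:1]),axis=1).round(3))
def pose(C): # order far-left, far-right, near-right, near-left
    c=C.mean(0);d=(C[0]+C[1]-C[2]-C[3])[:2];return c[0],c[1],np.arctan2(d[1],d[0])
d=pose(D);k=pose(K);print('drainer',np.round(d,3),'rack',np.round(k,3))
S=[ray("top",*c1(*p),.014)for p in[(455,254),(610,290)]];print('strip',np.round(S,3),'pred',fr(*k)([-.045,0,.014]).round(3))
for sx,h,nm in[(.03,.11,'far tall'),(.03,.08,'far short'),(-.03,.08,'near short'),(-.03,.11,'near tall')]:
    Q=fr(*d)(seat([[0,-.045,h],[0,.045,h]],sx));
    print(nm,'c2',((proj("scene",Q)-[225,145])*7).round(0).tolist(),'c1',((proj("top",Q)-[165,162])*5).round(0).tolist())
a=cv2.imread("pics/s.png")
E
```

```text
[[0.692 0.356 0.005]
 [0.74  0.243 0.005]
 [0.567 0.162 0.005]
 [0.515 0.276 0.005]] [0.123 0.191 0.125 0.194]
[[ 0.726  0.074  0.04 ]
 [ 0.699 -0.035  0.04 ]
 [ 0.533  0.001  0.04 ]
 [ 0.558  0.111  0.04 ]] [0.113 0.17  0.113 0.172]
drainer [0.629 0.259 0.431] rack [ 0.629  0.038 -0.216]
strip [[0.599 0.094 0.014]
 [0.578 0.001 0.014]] pred [[0.585 0.047 0.014]]
far tall c2 [[484.0, 179.0], [571.0, 47.0]] c1 [[245.0, 187.0], [96.0, 254.0]]
far short c2 [[509.0, 225.0], [594.0, 93.0]] c1 [[240.0, 169.0], [95.0, 235.0]]
near short c2 [[395.0, 173.0], [483.0, 44.0]] c1 [[282.0, 265.0], [136.0, 331.0]]
near tall c2 [[369.0, 127.0], [459.0, -2.0]] c1 [[288.0, 285.0], [139.0, 352.0]]
```

The projected poses match: the far seat holds the tall cassette and the near seat the short plate. The strip also agrees with the rack fit to about 4 mm. Next is a close crop of the inspection camera in both views.

Run:
```python
import cv2,numpy as np
b=cv2.imread("pics/t.png");a=cv2.imread("pics/s.png")
def crop(i,u,v,w,h,k):
    c=cv2.resize(i[v:v+h,u:u+w],None,fx=k,fy=k,interpolation=cv2.INTER_CUBIC)
    c=np.clip(c.astype(float)*1.6,0,255).astype(np.uint8)
    for x in range(0,w,10): cv2.putText(c,str(u+x),(x*k,8),0,.3,(0,255,255),1);cv2.line(c,(x*k,10),(x*k,14),(0,255,255),1)
    for y in range(0,h,10): cv2.putText(c,str(v+y),(0,y*k+3),0,.3,(0,255,255),1)
    return c
A=crop(b,390,175,100,85,4);B=crop(a,65,205,80,100,5)
W=np.zeros((500,800,3),np.uint8);W[:340,:400]=A;W[:500,400:]=B
cv2.imwrite("pics/c3.png",W)
```

```text
(no output)
```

View pics/c3.png

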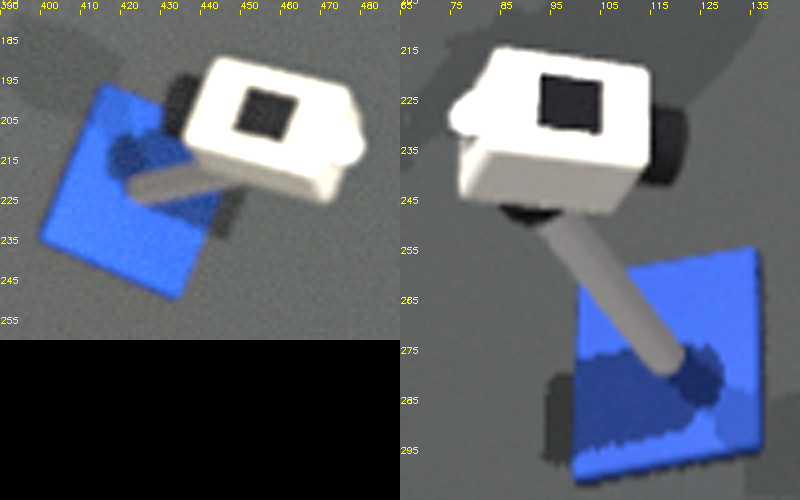

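Run:
```python
from h import *
t=lambda x,y:(390+x/4,175+y/4); s=lambda x,y:(65+(x-400)/5,205+y/5)
T=[ray("top",*t(*p),.014) for p in[(105,83),(40,238),(178,300)]]
S=[ray("scene",*s(*p),.014) for p in[(757,249),(761,444),(575,476),(578,268)]]
print(np.round(T,3).tolist(),np.round(S,3).tolist())
# top order: front-far, front-near, back-near ; scene: front-far?, match nearest
L=np.array([[.02,-.065,.014],[.02,.065,.014],[.13,.065,.014],[.13,-.065,.014]])
ut=np.array([t(*p) for p in[(105,83),(40,238),(178,300)]]);us=np.array([s(*p) for p in[(757,249),(761,444),(575,476),(578,268)]])
ring=np.array([[0,.02*np.cos(a),.02*np.sin(a)] for a in np.linspace(0,2*np.pi,9)[:8]])
best=None
mt,ms=M("top"),M("scene")
from itertools import product
for pt_ in product(range(4),repeat=3):
    if len(set(pt_))<3: continue
    for k in range(4):
        for rev in(1,-1):
            ps=[(k+rev*i)%4 for i in range(4)]
            for a0 in(-1.6,-.8):
                f=lambda q:np.r_[(proj("top",fr(*q)(L[list(pt_)]),mt)-ut).ravel(),(proj("scene",fr(*q)(L[ps]),ms)-us).ravel()]
                r=least_squares(f,[.58,-.36,a0],max_nfev=15)
                if best is None or r.cost<best[0]-1e-3: best=(r.cost,r.x,pt_,ps,r.fun)
print(best[0],np.round(best[1],4),best[2:4],np.round(best[4],1))
q=best[1];c,sn=np.cos(np.radians(35)),np.sin(np.radians(35))
Rp=np.array([[c,0,-sn],[0,1,0],[sn,0,c]]) # cam x = back & up
P=ring@Rp.T+[0,0,.26]
pt=proj("top",fr(*q)(P),mt);ps=proj("scene",fr(*q)(P),ms)
print(((pt-[390,175])*4).round(0).tolist());print(((ps-[65,205])*5+[400,0]).round(0).tolist())
back=np.array([[.096,y,z] for y in(-.028,.028) for z in(-.028,.028)])@Rp.T+[0,0,.26]
print(((proj("top",fr(*q)(back),mt)-[390,175])*4).round(0).tolist())
```

```text
[[0.652, -0.386, 0.014], [0.536, -0.333, 0.014], [0.491, -0.431, 0.014]] [[0.54, -0.336, 0.014], [0.655, -0.387, 0.014], [0.61, -0.484, 0.014], [0.488, -0.432, 0.014]]
2.6751115133385683 [ 0.6037 -0.3412 -2.0009] ((1, 0, 3), [0, 1, 2, 3]) [ 0.2 -0.9 -0.1 -0.2  0.4  0.2  0.5 -1.6  0.2 -0.2 -0.9  0.1  0.2  0.6]
[[186.0, 73.0], [177.0, 73.0], [166.0, 91.0], [159.0, 115.0], [161.0, 132.0], [170.0, 131.0], [181.0, 114.0], [187.0, 90.0]]
[[677.0, 181.0], [687.0, 158.0], [692.0, 127.0], [688.0, 108.0], [678.0, 111.0], [668.0, 134.0], [664.0, 164.0], [668.0, 184.0]]
[[330.0, 206.0], [314.0, 176.0], [365.0, 119.0], [351.0, 85.0]]
```

The camera crop shows the blue base and the dark lens barrel at top (433,200) and scene (118,234). The fit gives the lens at (0.604, -0.341, 0.26), looking along (0.417, 0.909) and 35° down, and the projected barrel agrees. Now I swing over to the drainer side.

{"method": "move_arm", "body": {"rows": [[[0.029,0.029,0],0.0745,1],[[0.029,0.029,0],0.0745,1],[[0.029,0.029,0],0.0745,1],[[0.029,0.029,0],0.0745,1],[[0.029,0.029,0],0.0745,1],[[0.029,0.029,0],0.0745,1],[[0.029,0.029,0],0.0745,1]]}}

```text
t: 3.45
tool_pos: [0.3345, -0.3385, 0.5854]
eef_rot: [[0.673, 0.709, 0.213], [0.74, -0.64, -0.208], [-0.011, 0.297, -0.955]]
force: [0.6, -1.5, -0.1]
width: 0.0854
gripper_force: 0.0
```

```bash
cat >> h.py <<'E'
import json
def log():
    s=readout.state();open('log.jsonl','a').write(json.dumps([list(map(float,s['joints'])),list(map(float,s['tool_pos'])),np.array(s['eef_rot']).tolist()])+'\n');return s
def show():
    s=log();R=np.array(s['eef_rot']);z=R[:,2];y=R[:,1]
    print(round(s['t'],2),'pos',np.round(s['tool_pos'],4),'j',np.round(s['joints'],2),'tilt %.1f tiltaz %.1f | y az %.1f el %.1f | x el %.1f'%(np.degrees(np.arccos(-z[2])),np.degrees(np.arctan2(z[1],z[0])),np.degrees(np.arctan2(y[1],y[0])),np.degrees(np.arcsin(y[2])),np.degrees(np.arcsin(R[2,0]))),'F',np.round(s['force'],1),'w',round(float(s['width']),4));return s
E
python3 -c "from h import *;show()"
```

```text
3.45 pos [ 0.3345 -0.3385  0.5854] j [ 0.74 -0.15 -0.02  1.52  0.01  1.47 -0.02] tilt 17.3 tiltaz -44.4 | y az -42.1 el 17.3 | x el -0.7 F [ 0.6 -1.5 -0.1] w 0.0854
```

{"method": "move_arm", "body": {"rows": [[[0.029,0.029,0],0.0745,1],[[0.029,0.029,0],0.0745,1],[[0.029,0.029,0],0.0745,1],[[0.029,0.029,0],0.0745,1],[[0.029,0.029,0],0.0745,1],[[0.029,0.029,0],0.0745,1],[[0.029,0.029,0],0.0745,1]]}}

```text
t: 4.03
tool_pos: [0.5379, -0.1352, 0.5854]
eef_rot: [[0.191, 0.938, 0.29], [0.982, -0.179, -0.067], [-0.011, 0.297, -0.955]]
force: [0.6, -0.1, 0.4]
width: 0.0854
gripper_force: 0.0
```

```bash
python3 -c "from h import *;show()"
```

```text
4.03 pos [ 0.5379 -0.1352  0.5854] j [ 0.49  0.01 -0.31  1.37  0.02  1.46 -0.01] tilt 17.3 tiltaz -13.0 | y az -10.8 el 17.3 | x el -0.6 F [ 0.6 -0.1  0.4] w 0.0854
```

{"method": "move_arm", "body": {"rows": [[[-0.004,0.041,0.02],0.0745,0.2],[[-0.004,0.041,0.02],0.0745,0.2],[[-0.004,0.041,0.02],0.0745,0.2],[[-0.004,0.041,0.02],0.0745,0.2],[[-0.004,0.041,0.02],0.0745,0.2],[[-0.004,0.041,0.02],0.0745,0.2],[[-0.004,0.041,0.02],0.0745,0.2],[[-0.004,0.041,0.02],0.0745,0.2]]}}

```text
t: 4.7
tool_pos: [0.5061, 0.1629, 0.7316]
eef_rot: [[-0.418, 0.866, 0.275], [0.908, 0.402, 0.115], [-0.011, 0.298, -0.955]]
force: [1.1, -0.2, -0.1]
width: 0.0511
gripper_force: 0.0
```

```bash
python3 -c "from h import *;show()"; cat log.jsonl | wc -l
```

```text
4.7 pos [0.5061 0.1629 0.7316] j [ 0.16  0.09 -0.61  0.96  0.07  1.8   0.02] tilt 17.3 tiltaz 22.7 | y az 24.9 el 17.3 | x el -0.6 F [ 1.1 -0.2 -0.1] w 0.0511
3
```

{"method": "move_arm", "body": {"rows": [[[-0.01,0.03,0.02],0,-0.3],[[-0.01,0.03,0.03],0,-0.3],[[0,0,0.04],0,-0.3],[[0,0,0.04],0,-0.3],[[0,0,0.04],0,-0.3]]}}

```text
t: 5.12
tool_pos: [0.496, 0.2183, 0.782]
eef_rot: [[-0.412, 0.875, 0.255], [0.911, 0.396, 0.115], [-0.0, 0.28, -0.96]]
force: [0.9, -1.1, -0.8]
width: 0.0298
gripper_force: 0.0
```

```bash
python3 -c "from h import *;show()"
```

```text
5.12 pos [0.496  0.2183 0.782 ] j [-0.31  0.19 -0.26  0.71  0.09  1.97 -0.08] tilt 16.2 tiltaz 24.3 | y az 24.3 el 16.2 | x el -0.0 F [ 0.9 -1.1 -0.8] w 0.0298
```

{"method": "move_arm", "body": {"rows": [[[0,0,0.04],0,-0.3],[[0,0,0.04],0,-0.3],[[0,0,0.04],0,-0.3],[[0,0,0],0,-0.3]]}}

```text
t: 5.45
tool_pos: [0.4973, 0.2142, 0.7977]
eef_rot: [[-0.405, 0.874, 0.267], [0.914, 0.387, 0.121], [0.003, 0.293, -0.956]]
force: [-1.1, 0.1, -0.7]
width: 0.0299
gripper_force: 0.0
```

```bash
python3 -c "from h import *;show()"
```

```text
5.45 pos [0.4973 0.2142 0.7977] j [-0.58  0.2   0.17  0.66 -0.04  1.99 -0.02] tilt 17.0 tiltaz 24.5 | y az 23.9 el 17.0 | x el 0.2 F [-1.1  0.1 -0.7] w 0.0299
```

```bash
cat > kin.py <<'E'
from h import *
from scipy.spatial.transform import Rotation as Ro
LO=np.array([-2.81,-.39,-1.27,.06,-1.19,.19,-2.82]);HI=np.array([2.81,2.02,1.25,2.57,4.33,2,2.82])
def fk(j,p):
    h,L1,L2,L3,e1,e2,e3,o1,d,o5=p[:10]
    r=lambda a,x:Ro.from_euler(a,x).as_matrix()
    R=r('z',-j[0]+o1);P=np.array([0,0,h])
    R=R@r('y',j[1]);P=P+R@[e1,d,L1]
    R=R@r('z',-j[2])@r('y',j[3]);P=P+R@[e2,0,L2]
    R=R@r('z',-j[4]+o5)@r('y',j[5]);R=R@r('z',-j[6]);P=P+R@[e3,0,L3]
    return P,R
def load():
    return [json.loads(l) for l in open('log.jsonl')]
def fit():
    D=load()+[[[1.292,.418,-.01,1.614,.005,1.111,-.053],[.147,-.607,.231],None],[[1.2993,.4037,-.0196,1.5949,.0084,1.1492,-.0047],[.1462,-.6059,.2477],None]]
    f=lambda p:np.concatenate([fk(np.array(q),p)[0]-t for q,t,_ in D]+[.0005*p[4:]])
    r=least_squares(f,[.3,.4,.4,.2,0,0,0,0,0,0]);return r.x,f(r.x)
E
python3 - <<'E'
from kin import *
p,f=fit();print(np.round(p,4),np.abs(f).max())
for q,t,R in load():print(np.round(fk(q,p)[1]@np.linalg.inv(R),3).tolist())
E
```

```text
[ 0.2855  0.4993  0.4687  0.3012 -0.0006  0.0018 -0.0033 -0.0071 -0.0129
 -0.049 ] 0.0008746154128383976
[[0.047, -0.998, 0.041], [0.894, 0.06, 0.443], [-0.445, 0.016, 0.895]]
[[0.096, -0.976, -0.196], [0.916, 0.01, 0.4], [-0.388, -0.218, 0.895]]
[[0.11, -0.916, -0.387], [0.977, 0.027, 0.212], [-0.184, -0.401, 0.897]]
[[0.105, -0.923, -0.371], [0.981, 0.036, 0.188], [-0.16, -0.384, 0.909]]
[[0.112, -0.917, -0.384], [0.98, 0.038, 0.196], [-0.165, -0.398, 0.903]]
```

{"method": "move_arm", "body": {"rows": [[[0,0,0.02],0,-0.3],[[0,0,0.02],0,-0.3],[[0,0,0.02],0,-0.3],[[0,0,0.02],0,-0.3]]}}

```text
t: 5.78
tool_pos: [0.4894, 0.2122, 0.825]
eef_rot: [[-0.408, 0.858, 0.311], [0.913, 0.382, 0.143], [0.004, 0.343, -0.939]]
force: [-1.0, -0.9, -0.6]
width: 0.0298
gripper_force: 0.0
```

Run:
```python
from kin import *
show();p,f=fit();print(np.abs(f).max())
C=[fk(q,p)[1].T@np.array(R) for q,t,R in load()]
for c in C: print(np.round(Ro.from_matrix(c).as_rotvec(degrees=True),1))
```

```text
5.78 pos [0.4894 0.2122 0.825 ] j [-0.69  0.19  0.34  0.6  -0.1   2.    0.  ] tilt 20.0 tiltaz 24.7 | y az 24.0 el 20.0 | x el 0.2 F [-1.  -0.9 -0.6] w 0.0298
0.0010345347675571048
[-2.3  2.4 89.9]
[-2.4  2.4 89.9]
[-2.4  2.3 88.9]
[-2.   2.3 88.4]
[-2.1  2.2 88.4]
[-2.2  2.2 88.4]
```

{"method": "move_arm", "body": {"rows": [[[0,0,0.02],0,-0.3],[[0,0,0.02],0,-0.3],[[0,0,0.02],0,-0.3],[[0,0,0.02],0,-0.3],[[0,0,0.02],0,-0.3],[[0,0,0.02],0,-0.3]]}}

```text
t: 6.28
tool_pos: [0.4777, 0.207, 0.8655]
eef_rot: [[-0.407, 0.827, 0.388], [0.913, 0.367, 0.177], [0.004, 0.426, -0.905]]
force: [0.7, -0.5, 0.5]
width: 0.0295
gripper_force: 0.0
```

Run:
```python
from kin import *
show()
```

```text
6.28 pos [0.4777 0.207  0.8655] j [-0.71  0.18  0.38  0.53 -0.11  2.    0.  ] tilt 25.2 tiltaz 24.5 | y az 23.9 el 25.2 | x el 0.2 F [ 0.7 -0.5  0.5] w 0.0295
```

{"method": "move_arm", "body": {"rows": [[[0,0,0.02],0,-0.3],[[0,0,0.02],0,-0.3],[[0,0,0.02],0,-0.3],[[0,0,0.02],0,-0.3],[[0,0,0.02],0,-0.3],[[0,0,0],0,-0.3]]}}

```text
t: 6.78
tool_pos: [0.4675, 0.2027, 0.8993]
eef_rot: [[-0.407, 0.795, 0.45], [0.913, 0.352, 0.204], [0.004, 0.495, -0.869]]
force: [-0.2, -0.3, 0.4]
width: 0.0296
gripper_force: 0.0
```

Run:
```python
from kin import *
show()
```

```text
6.78 pos [0.4675 0.2027 0.8993] j [-0.72  0.17  0.41  0.46 -0.12  2.    0.  ] tilt 29.7 tiltaz 24.4 | y az 23.9 el 29.7 | x el 0.2 F [-0.2 -0.3  0.4] w 0.0296
```

{"method": "move_arm", "body": {"rows": [[[0.004,0.001,-0.04],0,-0.3],[[0.004,0.001,-0.04],0,-0.3],[[0.004,0.001,-0.04],0,-0.3],[[0.004,0.001,-0.04],0,-0.3],[[0.004,0.001,-0.04],0,-0.3],[[0.004,0.001,-0.04],0,-0.3],[[0.004,0.001,-0.04],0,-0.3],[[0.004,0.001,-0.04],0,-0.3]]}}

```text
t: 7.45
tool_pos: [0.4972, 0.2094, 0.6238]
eef_rot: [[-0.402, 0.799, 0.447], [0.916, 0.346, 0.206], [0.01, 0.492, -0.871]]
force: [1.9, 0.6, 0.9]
width: 0.0299
gripper_force: 0.0
```

{"method": "move_arm", "body": {"rows": [[[0.004,0.001,-0.04],0,-0.3],[[0.004,0.001,-0.04],0,-0.3],[[0.004,0.001,-0.04],0,-0.3],[[0.004,0.001,-0.04],0,-0.3],[[0.004,0.001,-0.04],0,-0.3],[[0.004,0.001,-0.04],0,-0.3],[[0.004,0.001,-0.04],0,-0.3],[[0.004,0.001,-0.04],0,-0.3],[[0,0,0],0,-0.3],[[0,0,0],0,-0.3]]}}

```text
t: 8.28
tool_pos: [0.5292, 0.2173, 0.3053]
eef_rot: [[-0.401, 0.801, 0.445], [0.916, 0.346, 0.203], [0.009, 0.489, -0.872]]
force: [0.8, 0.3, 1.4]
width: 0.0296
gripper_force: 0.0
```

Run:
```python
from kin import *
show()
mm=M("wrist");w=optics.snapshot("wrist")[...,::-1].copy();cv2.imwrite("pics/w1.png",w)
show()
d=fr(.629,.259,.431)
Q=d(seat([[0.005,-.045,.11],[0.005,.045,.11],[-.005,-.045,.11],[-.005,.045,.11],[.009,-.04,.0705],[.009,.04,.0705]],.03))
q=proj("wrist",Q,mm);print(q.round(1).tolist())
big=cv2.resize(w,None,fx=1.5,fy=1.5,interpolation=cv2.INTER_CUBIC)
for u,v in q: cv2.circle(big,(int(u*1.5),int(v*1.5)),3,(0,0,255),1)
cv2.imwrite("pics/w1b.png",big)
import pickle;pickle.dump(mm,open('mm1.pkl','wb'))
```

```text
8.28 pos [0.5292 0.2173 0.3053] j [-0.85 -0.    0.4   2.05  0.02  0.58 -0.05] tilt 29.3 tiltaz 24.6 | y az 23.4 el 29.3 | x el 0.5 F [0.8 0.3 1.4] w 0.0296
8.33 pos [0.5301 0.2177 0.3075] j [-0.85 -0.01  0.4   2.05  0.02  0.58 -0.05] tilt 29.5 tiltaz 24.7 | y az 23.4 el 29.5 | x el 0.6 F [-1.2  0.3  1.3] w 0.0296
[[249.7, 204.2], [247.3, 129.2], [241.5, 204.3], [238.4, 129.4], [253.9, 190.5], [252.2, 129.8]]
```

View pics/w1b.png

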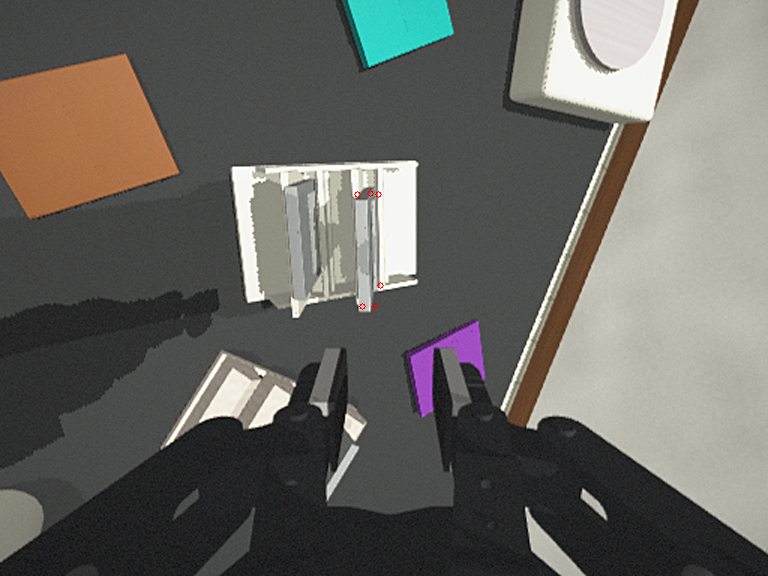

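The wrist view shows the cassette's upper edge at about (238–248, 132–207) in native pixels. My prediction is right across the thickness but about 3 px off along the width. I'll measure the edges numerically.

Run:
```python
from kin import *
import pickle
mm=pickle.load(open('mm1.pkl','rb'));w=cv2.imread("pics/w1.png").astype(float).mean(2)
for v in (150,165,180,195): print(v,w[v-3:v+4,230:258].mean(0).round(0).astype(int).tolist())
print('rows120-138',w[120:140,240:246].mean(1).round(0).astype(int).tolist());print('rows196-214',w[196:216,240:246].mean(1).round(0).astype(int).tolist())
d=fr(.629,.259,.431)
for dy in(0,-.004,-.006):
    for dx in (0,):
        Q=d(seat([[.005,-.045+dy,.11],[.005,.045+dy,.11],[-.005,-.045+dy,.11],[-.005,.045+dy,.11]],.03+dx));print(dy,proj("wrist",Q,mm).round(1).tolist())
```

```text
150 [139, 140, 139, 139, 141, 136, 114, 194, 194, 193, 194, 195, 197, 189, 207, 140, 135, 83, 190, 217, 162, 135, 169, 255, 249, 243, 246, 246]
165 [140, 140, 139, 139, 141, 133, 149, 105, 176, 177, 165, 164, 165, 165, 166, 179, 128, 106, 152, 167, 183, 140, 116, 255, 247, 248, 240, 246]
180 [139, 140, 139, 140, 140, 141, 129, 129, 167, 194, 175, 169, 170, 172, 160, 175, 123, 132, 99, 196, 217, 126, 123, 253, 246, 249, 229, 247]
195 [137, 135, 139, 131, 117, 115, 119, 145, 110, 202, 192, 191, 192, 194, 193, 199, 192, 137, 116, 119, 109, 112, 125, 124, 124, 108, 105, 99]
rows120-138 [223, 214, 224, 228, 218, 157, 130, 113, 100, 97, 97, 101, 91, 160, 197, 189, 190, 191, 191, 191]
rows196-214 [194, 193, 194, 193, 192, 192, 193, 192, 193, 194, 201, 163, 89, 73, 77, 79, 77, 78, 78, 76]
0 [[249.7, 204.2], [247.3, 129.2], [241.5, 204.3], [238.4, 129.4]]
-0.004 [[249.8, 207.3], [247.4, 132.8], [241.6, 207.4], [238.6, 133.0]]
-0.006 [[249.8, 208.8], [247.5, 134.6], [241.6, 209.0], [238.6, 134.7]]
```

{"method": "move_arm", "body": {"rows": [[[0.0124,0.004,-0.0326],0.004,-0.3],[[0.0124,0.004,-0.0326],0.004,-0.3],[[0.0124,0.004,-0.0326],0.004,-0.3],[[0.0124,0.004,-0.0326],0.004,-0.3],[[0.0124,0.004,-0.0326],0.004,-0.3],[[0,0,0],0,-0.3],[[0,0,0],0,-0.3]]}}

```text
t: 8.92
tool_pos: [0.5927, 0.2379, 0.1441]
eef_rot: [[-0.42, 0.792, 0.443], [0.907, 0.361, 0.215], [0.011, 0.492, -0.87]]
force: [0.3, -1.0, 0.2]
width: 0.03
gripper_force: 0.0
```

Run:
```python
from kin import *
import pickle
s=show()
mm=M("wrist");w=optics.snapshot("wrist");cv2.imwrite("pics/w2.png",w[...,::-1]);s=show()
R=np.array(s['eef_rot']);P=np.array(s['tool_pos'])
E=np.array([.6055,.2438,.1187]);print('edge in tool frame',(R.T@(E-P)).round(4))
y=np.array([-.418,.908,0]);x=np.array([.787,.362,.5])
Q=np.array([E+s1*.045*y+s2*.005*x for s1 in(-1,1) for s2 in(-1,1)]);q=proj("wrist",Q,mm);print(q.round(1).tolist())
c=w[:,:,::-1].copy();big=cv2.resize(c[80:384,150:400],None,fx=2,fy=2)
for u,v in q: cv2.circle(big,(int((u-150)*2),int((v-80)*2)),3,(0,0,255),1)
cv2.imwrite("pics/w2b.png",big[:600])
```

```text
8.92 pos [0.5927 0.2379 0.1441] j [-0.62  0.36  0.23  2.06 -0.42  0.23  0.39] tilt 29.5 tiltaz 26.0 | y az 24.5 el 29.5 | x el 0.6 F [ 0.3 -1.   0.2] w 0.03
8.97 pos [0.5929 0.2381 0.1456] j [-0.62  0.35  0.23  2.06 -0.42  0.23  0.39] tilt 29.6 tiltaz 26.0 | y az 24.5 el 29.6 | x el 0.6 F [ 0.3 -0.2  0.9] w 0.03
edge in tool frame [-0.0004 -0.0012  0.0302]
[[251.6, 288.7], [266.7, 288.7], [249.9, 154.2], [267.2, 154.2]]
```

View pics/w2b.png

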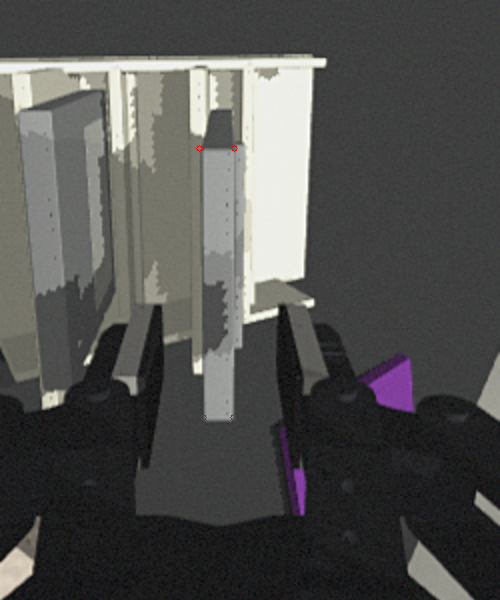

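The fingers straddle the cassette's upper edge (251–267, 154–289), the prediction lies on it, and the raised bar shows on the right side. Joint 6 is near its lower limit, so I check the model before going in.

```bash
cat >> kin.py <<'E'
def fit2():
    D=load()
    def f(p):
        o=[]
        for q,t,R in D:
            P,r=fk(np.array(q)+np.r_[0,p[10:13],0,p[13],0],p);r=r@Ro.from_euler('z',np.pi/2+p[14]).as_matrix()
            o+=[P-t,.3*Ro.from_matrix(r.T@np.array(R)).as_rotvec()]
        return np.concatenate(o+[.001*p[4:]])
    r=least_squares(f,np.r_[.2855,.5,.469,.301,np.zeros(11)]);return r.x,f(r.x)
def FK(q,p):
    P,r=fk(np.array(q)+np.r_[0,p[10:13],0,p[13],0],p);return P,r@Ro.from_euler('z',np.pi/2+p[14]).as_matrix()
def IK(P,R,q0,p,k=.002):
    f=lambda q:np.r_[(FK(q,p)[0]-P)*3,Ro.from_matrix(FK(q,p)[1].T@R).as_rotvec(),k*(q-q0)]
    r=least_squares(f,np.clip(q0,LO+.01,HI-.01),bounds=(LO+.005,HI-.005));q=r.x
    return q,np.linalg.norm(FK(q,p)[0]-P),np.degrees(np.linalg.norm(Ro.from_matrix(FK(q,p)[1].T@R).as_rotvec()))
E
python3 - <<'E'
from kin import *
p,f=fit2();print(np.round(p,3),np.abs(f[:-11]).max());np.save('p.npy',p)
s=readout.state();q=np.array(s['joints']);R=np.array(s['eef_rot']);P=np.array(s['tool_pos'])
print(np.round(IK(P+R[:,2]*.061,R,q,p)[0],2),IK(P+R[:,2]*.061,R,q,p)[1:])
# present poses: front, two sides, back with tool z variants
l=np.array([.3415,.7446,-.5736]);n=-l;h=np.array([.417,.909,0]);yc=np.cross([0,0,1],-h)
L=np.array([.604,-.341,.26])
def tool(xp,zp): return np.c_[-np.cross(zp,xp)*1,xp,-zp] # tool x = -(z cross x)= -y_p
for nm in('front','side+','side-','back'):
  for th in(0,90,-90,180,30,-30,60,-60):
    zp0=np.array([.417*.5736,.909*.5736,.8192]);zp=Ro.from_rotvec(np.radians(th)*n).apply(zp0)
    if nm=='front': xp=n
    if nm=='back': xp=-n
    if nm=='side+': xp=np.cross(n,zp)   # y=n -> x=y×z
    if nm=='side-': xp=np.cross(-n,zp)
    T=tool(xp,zp);d=.095 if nm in('front','back') else .135
    C=L+l*d;Pt=C+zp*.024
    b=min((IK(Pt,T,q0,p) for q0 in [np.array([.4,.5,0,1.6,a,1.,g]) for a in(0,1.5,3) for g in(-2,0,2)]),key=lambda r:r[1]*10+r[2])
    print(nm,th,Pt.round(3),b[0].round(2),round(b[1],4),round(b[2],1))
E
```

```text
[ 0.269  0.501  0.47   0.289  0.004  0.009 -0.009 -0.02  -0.02   0.006
 -0.009  0.003 -0.013  0.022 -0.022] 0.003567396139846135
[-0.68  0.5   0.31  2.02 -0.83  0.2   0.77] (np.float64(5.848900992462729e-06), np.float64(0.0020261067622151727))Traceback (most recent call last):
  File "<stdin>", line 18, in <module>
  File "<stdin>", line 18, in <genexpr>
  File "kin.py", line 31, in IK
    r=least_squares(f,np.clip(q0,LO+.01,HI-.01),bounds=(LO+.005,HI-.005));q=r.x
    return func(*args, **kwargs)
    vector_fun = VectorFunction(
        fun_wrapped,
    ...<6 lines>...
        workers=workers
    )
    self._update_fun()
    ~~~~~~~~~~~~~~~~^^
    self.f = self.fun_wrapped(xp_copy(self.x))
             ~~~~~~~~~~~~~~~~^^^^^^^^^^^^^^^^^
    return np.atleast_1d(self.fun(x))
                         ~~~~~~~~^^^
    return self.f(x, *self.args, **self.kwargs)
           ~~~~~~^^^^^^^^^^^^^^^^^^^^^^^^^^^^^^
  File "kin.py", line 30, in <lambda>
    f=lambda q:np.r_[(FK(q,p)[0]-P)*3,Ro.from_matrix(FK(q,p)[1].T@R).as_rotvec(),k*(q-q0)]
                                      ~~~~~~~~~~~~~~^^^^^^^^^^^^^^^^
  File "scipy/spatial/transform/_rotation.pyx", line 1143, in scipy.spatial.transform._rotation.Rotation.from_matrix
ValueError: Non-positive determinant (left-handed or null coordinate frame) in rotation matrix 0: [[-0.91925121  0.34240448  0.19480337]
 [ 0.39176656  0.74234516  0.54367732]
 [-0.04154621 -0.57597847  0.816473  ]].
```

{"method": "move_arm", "body": {"rows": [[[0.0052,0.0025,-0.0107],0,-0.3],[[0.0052,0.0025,-0.0107],0,-0.3],[[0.0052,0.0025,-0.0107],0,-0.3],[[0.0052,0.0025,-0.0107],0,-0.3],[[0.0052,0.0025,-0.0107],0,-0.3],[[0,0,0],0,-0.3],[[0,0,0],0,-0.3]]}}

```text
t: 9.55
tool_pos: [0.6181, 0.2516, 0.0923]
eef_rot: [[-0.422, 0.79, 0.444], [0.906, 0.362, 0.217], [0.011, 0.495, -0.869]]
force: [-0.2, -0.4, 1.3]
width: 0.03
gripper_force: 0.0
```

```bash
cat > plan.py <<'E'
from kin import *
p=np.load('p.npy')
l=np.array([.3415,.7446,-.5736]);n=-l;L=np.array([.604,-.341,.26]);zp0=np.array([.417*.5736,.909*.5736,.8192])
def view(nm,th,g=.024):
    zp=Ro.from_rotvec(np.radians(th)*n).apply(zp0)
    xp={'front':n,'back':-n,'side+':np.cross(n,zp),'side-':np.cross(-n,zp)}[nm]
    T=np.c_[np.cross(zp,xp),xp,-zp];return L+l*(.095 if nm in('front','back') else .135)+zp*g,T
E
python3 - <<'E'
from plan import *
s=show();R=np.array(s['eef_rot']);P=np.array(s['tool_pos'])
print('edge in tool frame',(R.T@(np.array([.6055,.2438,.1187])-P)).round(4))
for nm in('front','side+','side-','back'):
  for th in(0,90,-90,180,45,-45):
    Pt,T=view(nm,th)
    b=min((IK(Pt,T,q0,p) for q0 in [np.array([.4,.5,0,1.6,a,1.,g]) for a in(0,2) for g in(-2,0,2)]),key=lambda r:r[1]*10+r[2])
    print(nm,th,Pt.round(3),b[0].round(2),round(b[1],4),round(b[2],1))
E
```

```text
9.55 pos [0.6181 0.2516 0.0923] j [-0.68  0.5   0.31  2.02 -0.91  0.19  0.85] tilt 29.6 tiltaz 26.1 | y az 24.6 el 29.6 | x el 0.6 F [-0.2 -0.4  1.3] w 0.03
edge in tool frame [-0.0015  0.0003 -0.0303]
front 0 [ 0.642 -0.258  0.225] [ 0.01  0.65  0.13  1.4   0.52  1.32 -2.06] 0.0 0.0
front 90 [ 0.615 -0.26   0.206] [0.25 0.66 0.04 2.33 3.02 1.38 2.16] 0.0 0.0
front -90 [ 0.658 -0.28   0.206] [ 0.53  1.06 -0.31  1.09 -0.04  2.   -2.51] 0.1534 33.6
front 180 [ 0.631 -0.283  0.186] [ 1.11  1.65 -0.91  1.25 -1.18  1.83  2.3 ] 0.0 0.0
front 45 [ 0.625 -0.254  0.219] [-0.78  0.59  1.06  2.08  1.13  0.2  -2.77] 0.0 0.0
front -45 [ 0.656 -0.268  0.219] [-0.05  1.09  0.65  0.88 -0.03  1.99 -1.71] 0.0313 7.0
side+ 0 [ 0.656 -0.228  0.202] [0.06 0.69 0.01 1.36 0.58 1.36 2.59] 0.0 0.0
side+ 90 [ 0.628 -0.23   0.183] [0.08 0.7  0.14 2.33 2.93 1.38 0.53] 0.0 0.0
side+ -90 [ 0.672 -0.25   0.183] [ 0.64  1.16 -0.56  1.06 -0.04  2.    1.97] 0.1457 32.3
side+ 180 [ 0.644 -0.253  0.163] [ 1.09  1.68 -0.91  1.26 -1.16  1.82  0.78] 0.0 0.0
side+ 45 [ 0.639 -0.225  0.196] [ 0.26  0.44 -0.31  2.    1.61  0
[... 418 characters left out ...]
8  1.83 -2.39] 0.0 0.0
side- 45 [ 0.639 -0.225  0.196] [ 0.24  0.44 -0.28  2.04  1.64  0.79 -1.47] 0.0 0.0
side- -45 [ 0.67  -0.239  0.196] [-0.06  1.08  0.59  0.89 -0.03  1.99 -0.2 ] 0.0303 6.9
back 0 [ 0.642 -0.258  0.225] [ 0.15  0.63 -0.06  1.4   0.63  1.37  1.04] 0.0 0.0
back 90 [ 0.615 -0.26   0.206] [ 0.08  0.65  0.28  2.35  3.04  1.35 -1.13] 0.0 0.0
back -90 [ 0.658 -0.28   0.206] [ 0.55  1.04 -0.3   1.1  -0.04  2.    0.65] 0.1504 33.9
back 180 [ 0.631 -0.283  0.186] [ 1.16  1.67 -0.97  1.25 -1.14  1.8  -0.88] 0.0 0.0
back 45 [ 0.625 -0.254  0.219] [ 0.3   0.37 -0.26  2.04  1.6   0.72  0.2 ] 0.0 0.0
back -45 [ 0.656 -0.268  0.219] [-0.04  1.08  0.67  0.89 -0.03  1.99  1.46] 0.031 7.0
```

{"method": "move_arm", "body": {"rows": [[[0,0,0],0,-1],[[0,0,0],0,-1],[[0,0,0],0,-1],[[0,0,0],0,-1],[[0,0,0],0,-1]], "force": 70}}

```text
t: 9.97
tool_pos: [0.6186, 0.2508, 0.0921]
eef_rot: [[-0.421, 0.79, 0.445], [0.907, 0.361, 0.217], [0.011, 0.495, -0.869]]
force: [-6.4, -0.1, 13.9]
width: 0.0092
gripper_force: 70.7
```

Run:
```python
from plan import *
s=show()
```

```text
9.97 pos [0.6186 0.2508 0.0921] j [-0.67  0.5   0.3   2.02 -0.91  0.19  0.85] tilt 29.7 tiltaz 26.0 | y az 24.5 el 29.7 | x el 0.6 F [-6.4 -0.1 13.9] w 0.0092
```

{"method": "move_arm", "body": {"rows": [[[-0.0046,-0.0022,0.0088],0,-1],[[-0.009,-0.0043,0.0174],0,-1],[[-0.009,-0.0043,0.0174],0,-1],[[-0.009,-0.0043,0.0174],0,-1],[[-0.009,-0.0043,0.0174],0,-1],[[-0.009,-0.0043,0.0174],0,-1],[[-0.009,-0.0043,0.0174],0,-1]]}}

```text
t: 10.55
tool_pos: [0.5584, 0.2213, 0.204]
eef_rot: [[-0.42, 0.792, 0.442], [0.907, 0.361, 0.215], [0.011, 0.492, -0.871]]
force: [0.2, 1.5, -0.5]
width: 0.009
gripper_force: 70.4
```

Run:
```python
from plan import *
s=show()
```

```text
10.55 pos [0.5584 0.2213 0.204 ] j [-1.08  0.24  0.75  2.12 -0.55  0.38  0.51] tilt 29.5 tiltaz 25.9 | y az 24.5 el 29.5 | x el 0.6 F [ 0.2  1.5 -0.5] w 0.009
```

The cassette is gripped (9 mm opening) and clear of the drainer. I'll write a small simulator of the row behaviour, with joint limits, to plan the tilts that the rest needs.

```bash
cat > sim.py <<'E'
from plan import *
V=np.array([1.89,1.89,2.39,2.39,3.01,3.01,3.01])*.7/12
def step(q,row,w=1.6,k=.02):
    sh,tu=np.array(row[0],float),row[1];d=np.linalg.norm(sh)
    if d>.0417: sh=sh*.0417/d
    P,R=FK(q,p);P=P+sh;R=Ro.from_euler('z',np.radians(np.clip(tu*60,-7.16,7.16))).as_matrix()@R
    f=lambda x:np.r_[(FK(x,p)[0]-P)*w,Ro.from_matrix(FK(x,p)[1].T@R).as_rotvec(),k*(x-q)]
    x=least_squares(f,np.clip(q,LO+.006,HI-.006),bounds=(LO+.005,HI-.005),max_nfev=12).x
    m=np.max(np.abs(x-q)/V);return q+(x-q)/max(1,m)
def info(q):
    P,R=FK(q,p);u=R[2];z=R[:,2]
    return 'P %s up_tool %s tilt %.1f taz %.0f az %.0f yaz %.1f j %s'%(P.round(3),u.round(3),np.degrees(np.arccos(-z[2])),np.degrees(np.arctan2(z[1],z[0])),np.degrees(np.arctan2(P[1],P[0])),np.degrees(np.arctan2(R[1,1],R[0,1])),q.round(2))
def run(q,rows,every=4):
    for i,r in enumerate(rows):
        q=step(q,r)
        if (i+1)%every==0 or i==len(rows)-1: print(i+1,info(q))
    return q
E
python3 - <<'E'
from sim import *
q=np.array(readout.state()['joints']);print(info(q))
print('check push sim');q0=np.array([-.58,.2,.17,.66,-.04,1.99,-.02]);run(q0,[[[0,0,.02],0]]*4+[[[0,0,.02],0]]*6+[[[0,0,.02],0]]*5,5)
print('plan A');q=run(q,[[[0,0,.041],0]]*22,2)
E
```

```text
P [0.559 0.226 0.201] up_tool [ 0.018  0.494 -0.869] tilt 29.6 taz 27 az 22 yaz 24.3 j [-1.08  0.24  0.75  2.12 -0.55  0.38  0.51]
check push sim
5 P [0.49  0.212 0.829] up_tool [ 0.     0.358 -0.934] tilt 20.9 taz 24 az 23 yaz 24.2 j [-0.63  0.18  0.24  0.6  -0.06  2.   -0.01]
10 P [0.479 0.208 0.862] up_tool [-0.001  0.424 -0.906] tilt 25.1 taz 24 az 23 yaz 24.2 j [-0.64  0.17  0.27  0.54 -0.07  2.   -0.01]
15 P [0.468 0.203 0.894] up_tool [-0.001  0.488 -0.873] tilt 29.2 taz 24 az 23 yaz 24.2 j [-0.66  0.16  0.29  0.48 -0.08  2.   -0.01]
plan A
2 P [0.56  0.226 0.283] up_tool [ 0.018  0.494 -0.869] tilt 29.6 taz 27 az 22 yaz 24.3 j [-1.23  0.1   0.87  2.03 -0.24  0.53  0.22]
4 P [0.56  0.226 0.365] up_tool [ 0.018  0.494 -0.869] tilt 29.6 taz 27 az 22 yaz 24.3 j [-1.26 -0.01  0.85  1.92 -0.03  0.71  0.04]
6 P [0.56  0.226 0.447] up_tool [ 0.018  0.494 -0.869] tilt 29.6 taz 27 az 22 yaz 24.3 j [-1.27 -0.07  0.81  1.78  0.05  0.89 -0.03]
8 P [0.56  0.226 0.528] up_tool [ 0.018  0.494 -0.869] tilt 29.6 taz 27 az 22 yaz 24.3 j [-1.28 -0.09  0.79  1.62  0.07  1.07 -0.05]
10 P [0.56  0.
[... 223 characters left out ...]
 0.84  1.2  -0.03  1.42  0.02]
14 P [0.56  0.225 0.77 ] up_tool [ 0.019  0.495 -0.869] tilt 29.7 taz 27 az 22 yaz 24.2 j [-1.14  0.12  0.89  0.93 -0.19  1.62  0.09]
16 P [0.56  0.224 0.83 ] up_tool [ 0.024  0.499 -0.866] tilt 29.9 taz 27 az 22 yaz 23.7 j [-0.94  0.24  0.88  0.65 -0.37  1.81  0.11]
18 P [0.558 0.229 0.866] up_tool [ 0.024  0.507 -0.862] tilt 30.5 taz 27 az 22 yaz 23.5 j [-0.71  0.33  0.74  0.4  -0.45  1.94  0.06]
20 P [0.547 0.227 0.89 ] up_tool [ 0.019  0.53  -0.848] tilt 32.0 taz 26 az 23 yaz 23.7 j [-0.57  0.35  0.46  0.26 -0.34  1.99  0.01]
22 P [0.529 0.221 0.916] up_tool [ 0.019  0.573 -0.82 ] tilt 35.0 taz 26 az 23 yaz 23.6 j [-0.52  0.33  0.31  0.22 -0.24  2.   -0.01]
```

{"method": "move_arm", "body": {"rows": [[[0,0,0.041],0.017,-1],[[0,0,0.041],0.017,-1],[[0,0,0.041],0.017,-1],[[0,0,0.041],0.017,-1],[[0,0,0.041],0.017,-1],[[0,0,0.041],0.017,-1],[[0,0,0.041],0.017,-1],[[0,0,0.041],0.017,-1],[[0,0,0.041],0.017,-1],[[0,0,0.041],0.017,-1]]}}

```text
t: 11.38
tool_pos: [0.5586, 0.2195, 0.6154]
eef_rot: [[-0.573, 0.716, 0.398], [0.82, 0.494, 0.29], [0.011, 0.493, -0.87]]
force: [1.2, -0.3, -2.6]
width: 0.009
gripper_force: 70.5
```

{"method": "move_arm", "body": {"rows": [[[0,0,0.041],0,-1],[[0,0,0.041],0,-1],[[0,0,0.041],0,-1],[[0,0,0.041],0,-1],[[0,0,0.041],0,-1],[[0,0,0.041],0,-1],[[0,0,0.041],0,-1],[[0,0,0.041],0,-1]]}}

```text
t: 12.05
tool_pos: [0.5601, 0.227, 0.8483]
eef_rot: [[-0.563, 0.72, 0.405], [0.826, 0.487, 0.283], [0.006, 0.494, -0.869]]
force: [-0.0, 0.8, -2.0]
width: 0.0091
gripper_force: 70.6
```

Run:
```python
from sim import *
s=show();q=np.array(s['joints']);print(info(q))
run(q,[[[0,0,.041],0]]*5,1)
```

```text
12.05 pos [0.5601 0.227  0.8483] j [-0.76  0.32  0.9   0.5  -0.6   1.92  0.29] tilt 29.6 tiltaz 34.9 | y az 34.1 el 29.6 | x el 0.4 F [-0.   0.8 -2. ] w 0.0091
P [0.566 0.223 0.845] up_tool [-0.003  0.493 -0.87 ] tilt 29.6 taz 34 az 22 yaz 34.7 j [-0.76  0.32  0.9   0.5  -0.6   1.92  0.29]
1 P [0.565 0.227 0.854] up_tool [-0.009  0.492 -0.87 ] tilt 29.5 taz 34 az 22 yaz 35.1 j [-0.67  0.34  0.76  0.42 -0.56  1.95  0.26]
2 P [0.563 0.229 0.861] up_tool [-0.014  0.495 -0.869] tilt 29.7 taz 34 az 22 yaz 35.3 j [-0.6   0.35  0.62  0.36 -0.5   1.97  0.23]
3 P [0.558 0.229 0.87 ] up_tool [-0.018  0.503 -0.864] tilt 30.2 taz 33 az 22 yaz 35.5 j [-0.54  0.35  0.48  0.31 -0.43  1.98  0.2 ]
4 P [0.552 0.228 0.88 ] up_tool [-0.021  0.517 -0.856] tilt 31.2 taz 33 az 22 yaz 35.6 j [-0.49  0.35  0.34  0.27 -0.35  1.99  0.18]
5 P [0.542 0.225 0.894] up_tool [-0.025  0.538 -0.842] tilt 32.6 taz 32 az 23 yaz 35.6 j [-0.46  0.34  0.23  0.25 -0.27  2.    0.16]
```

{"method": "move_arm", "body": {"rows": [[[0,0,0.041],-0.06,-1],[[0,0,0.041],-0.06,-1],[[0,0,0.041],0,-1],[[0,0,0.041],0,-1],[[0,0,0.041],0,-1],[[0,0,0.041],0,-1]]}}

```text
t: 12.55
tool_pos: [0.5719, 0.2518, 0.9042]
eef_rot: [[-0.539, 0.672, 0.508], [0.842, 0.448, 0.3], [-0.026, 0.589, -0.808]]
force: [2.2, 0.6, -2.3]
width: 0.0092
gripper_force: 70.6
```

Run:
```python
from sim import *
s=show();q=np.array(s['joints']);print(info(q));print(np.round(s['eef_rot'],4).tolist())
q=run(q,[[[0,0,.041],0]]*2,1)
Pt,T=view('front',0);P=FK(q,p)[0];d=Pt-P;print(d.round(3))
q=run(q,[[d/23,-150/23/60]]*23,4);print(T.round(3).tolist())
```

```text
12.55 pos [0.5719 0.2518 0.9042] j [-0.46  0.46  0.56  0.06 -0.59  2.    0.12] tilt 36.1 tiltaz 30.6 | y az 33.7 el 36.1 | x el -1.5 F [ 2.2  0.6 -2.3] w 0.0092
P [0.574 0.247 0.9  ] up_tool [-0.044  0.586 -0.809] tilt 36.0 taz 29 az 23 yaz 34.6 j [-0.46  0.46  0.56  0.06 -0.59  2.    0.12]
[[-0.5387, 0.6725, 0.5076], [0.8421, 0.4483, 0.2998], [-0.026, 0.5889, -0.8078]]
1 P [0.562 0.242 0.914] up_tool [-0.046  0.604 -0.795] tilt 37.3 taz 29 az 23 yaz 34.7 j [-0.48  0.43  0.58  0.08 -0.59  2.    0.12]
2 P [0.55  0.238 0.926] up_tool [-0.049  0.622 -0.782] tilt 38.6 taz 29 az 23 yaz 34.8 j [-0.48  0.41  0.6   0.07 -0.61  2.    0.12]
[ 0.092 -0.496 -0.701]
4 P [0.561 0.198 0.885] up_tool [-0.015  0.635 -0.772] tilt 39.4 taz 17 az 19 yaz 19.1 j [-0.82  0.16  0.59  0.63 -0.11  1.69 -0.  ]
8 P [0.577 0.115 0.769] up_tool [-0.013  0.634 -0.773] tilt 39.3 taz -8 az 11 yaz -6.1 j [-0.93 -0.03  0.49  1.12  0.36  1.44 -0.47]
12 P [0.593 0.029 0.647] up_tool [-0.013  0.634 -0.774] tilt 39.3 taz -34 az 3 yaz -32.2 j [-0.88 -0.03  0.5   1.4   0.58  1.36 -0.93]
16 P [ 0.609 -0.058  0.525] up_tool [-0.013  0.633 -0.774] tilt 39.3 taz -60 az -5 yaz -58.3 j [-0.79  0.11  0.59  1.53  0.61  1.31 -1.32]
20 P [ 0.625 -0.144  0.404] up_tool [-0.013  0.633 -0.774] tilt 39.3 taz -86 az -13 yaz -84.4 j [-0.64  0.37  0.69  1.53  0.48  1.27 -1.59]
23 P [ 0.637 -0.208  0.312] up_tool [-0.013  0.633 -0.774] tilt 39.3 taz -105 az -18 yaz -103.9 j [-0.48  0.6   0.71  1.45  0.32  1.29 -1.75]
[[0.909, -0.342, -0.239], [-0.417, -0.745, -0.521], [-0.0, 0.574, -0.819]]
```

{"method": "move_arm", "body": {"rows": [[[0,0,-0.03],-0.05,-1],[[0,0,-0.03],-0.08,-1],[[0.003,-0.02,-0.03],-0.103,-1],[[0.003,-0.022,-0.03],-0.11,-1],[[0.003,-0.022,-0.03],-0.11,-1],[[0.003,-0.022,-0.03],-0.11,-1],[[0.003,-0.022,-0.03],-0.11,-1],[[0.003,-0.022,-0.03],-0.11,-1],[[0.003,-0.022,-0.03],-0.11,-1],[[0.003,-0.022,-0.03],-0.11,-1]]}}

```text
t: 13.38
tool_pos: [0.5839, 0.1334, 0.7202]
eef_rot: [[0.198, 0.783, 0.59], [0.98, -0.145, -0.138], [-0.023, 0.605, -0.796]]
force: [1.3, -1.9, -1.6]
width: 0.0092
gripper_force: 70.6
```

{"method": "move_arm", "body": {"rows": [[[0.003,-0.025,-0.03],-0.11,-1],[[0.003,-0.025,-0.03],-0.11,-1],[[0.003,-0.025,-0.03],-0.11,-1],[[0.003,-0.025,-0.03],-0.11,-1],[[0.003,-0.025,-0.03],-0.11,-1],[[0.003,-0.025,-0.03],-0.11,-1],[[0.003,-0.025,-0.03],-0.11,-1],[[0.003,-0.025,-0.03],-0.11,-1],[[0.003,-0.025,-0.025],-0.11,-1],[[0.003,-0.025,-0.02],-0.11,-1]]}}

```text
t: 14.22
tool_pos: [0.6136, -0.1158, 0.4344]
eef_rot: [[0.976, 0.187, 0.112], [0.217, -0.775, -0.594], [-0.024, 0.604, -0.797]]
force: [-0.4, 2.3, -0.7]
width: 0.0092
gripper_force: 70.6
```

```bash
cat >> sim.py <<'E'
def err(nm,th=0,g=.024):
    s=show();Pt,T=view(nm,th,g);R=np.array(s['eef_rot']);P=np.array(s['tool_pos']);zp=-R[:,2]
    xp=R[:,1];a={'front':xp,'back':-xp,'side-':-R[:,0],'side+':R[:,0]}[nm]
    C=P-g*zp;Ct=L+l*(.095 if nm in('front','back') else .135)
    print('normal err deg %.2f'%np.degrees(np.arccos(a@n)),'move',(Ct-C).round(4),'turn deg %.1f'%((np.degrees(np.arctan2(n[1],n[0])-np.arctan2(a[1],a[0]))+180)%360-180),'a el %.1f'%np.degrees(np.arcsin(a[2])))
    return s
E
python3 - <<'E'
from sim import *
err('front')
E
```

```text
14.22 pos [ 0.6136 -0.1158  0.4344] j [-0.95  0.38  1.06  1.56  0.31  1.24 -1.38] tilt 37.2 tiltaz -79.3 | y az -76.4 el 37.1 | x el -1.4 F [-0.4  2.3 -0.7] w 0.0092
normal err deg 30.76 move [ 0.0201 -0.1402 -0.2098] turn deg -38.2 a el 37.1
```

{"method": "move_arm", "body": {"rows": [[[0.0035,-0.014,-0.0305],-0.08,-1],[[0.0035,-0.015,-0.03],-0.08,-1],[[0.0035,-0.016,-0.029],-0.08,-1],[[0.0035,-0.018,-0.027],-0.08,-1],[[0.0035,-0.019,-0.026],-0.08,-1],[[0.0035,-0.02,-0.025],-0.08,-1],[[0.0035,-0.02,-0.0225],-0.08,-1],[[0.0035,-0.02,-0.02],-0.077,-1],[[0,0,0],0,-1],[[0,0,0],0,-1]]}}

```text
t: 15.05
tool_pos: [0.6412, -0.2584, 0.2255]
eef_rot: [[0.902, -0.329, -0.279], [-0.431, -0.725, -0.538], [-0.025, 0.605, -0.795]]
force: [0.1, 0.4, -1.4]
width: 0.0089
gripper_force: 70.4
```

Run:
```python
from sim import *
err('front')
```

```text
15.05 pos [ 0.6412 -0.2584  0.2255] j [-0.46  0.88  0.96  1.39 -0.05  1.27 -1.66] tilt 37.3 tiltaz -117.4 | y az -114.4 el 37.3 | x el -1.4 F [ 0.1  0.4 -1.4] w 0.0089
normal err deg 2.22 move [ 0.0019  0.0011 -0.0009] turn deg -0.2 a el 37.3
```

{"method": "move_arm", "body": {"rows": [[[0,0,0],0,-1],[[0,0,0],0,-1],[[0,0,0],0,-1],[[0,0,0],0,-1],[[0,0,0],0,-1],[[0,0,0],0,-1],[[0,0,0],0,-1],[[0,0,0],0,-1]]}}

```text
t: 15.72
tool_pos: [0.6423, -0.256, 0.2259]
eef_rot: [[0.904, -0.327, -0.275], [-0.427, -0.727, -0.537], [-0.025, 0.603, -0.797]]
force: [0.0, -0.5, -0.8]
width: 0.0089
gripper_force: 70.5
```

{"method": "move_arm", "body": {"rows": [[[0,0,0],0,-1],[[0,0,0],0,-1],[[0,0,0],0,-1],[[0,0,0],0,-1],[[0,0,0],0,-1],[[0,0,0],0,-1],[[0,0,0],0,-1],[[0,0,0],0,-1]]}}

```text
t: 16.38
tool_pos: [0.6423, -0.2561, 0.2258]
eef_rot: [[0.904, -0.327, -0.276], [-0.427, -0.727, -0.537], [-0.025, 0.603, -0.797]]
force: [0.1, 0.1, -2.0]
width: 0.0092
gripper_force: 70.5
```

Run:
```python
from sim import *
a=optics.snapshot("scene");s=err('front');b=a
R=np.array(s['eef_rot']);P=np.array(s['tool_pos'])
pl=lambda y,z,x=.005:P+R@np.array([y,x,.031])-R[:,2]*(z-.0) 
Q=np.array([P+R[:,0]*y+R[:,1]*.005+R[:,2]*(.079-z) for y in(-.045,.045) for z in(0,.11)])
q=proj("scene",Q);print(q.round(0).tolist())
u0,v0=60,150
big=cv2.resize(a[150:270,60:220,::-1],None,fx=5,fy=5,interpolation=cv2.INTER_CUBIC)
big=np.clip(big*1.5,0,255).astype(np.uint8).copy()
for u,v in q: cv2.circle(big,(int((u-u0)*5),int((v-v0)*5)),5,(0,0,255),1)
cv2.imwrite("pics/f.png",big)
```

```text
16.43 pos [ 0.6423 -0.2561  0.2258] j [-0.46  0.88  0.96  1.39 -0.05  1.27 -1.66] tilt 37.1 tiltaz -117.2 | y az -114.2 el 37.1 | x el -1.4 F [ 0.9  0.1 -2. ] w 0.0089
normal err deg 2.07 move [ 0.0008 -0.0013 -0.0011] turn deg -0.4 a el 37.1
[[146.0, 232.0], [164.0, 213.0], [146.0, 262.0], [165.0, 245.0]]
```

View pics/f.png

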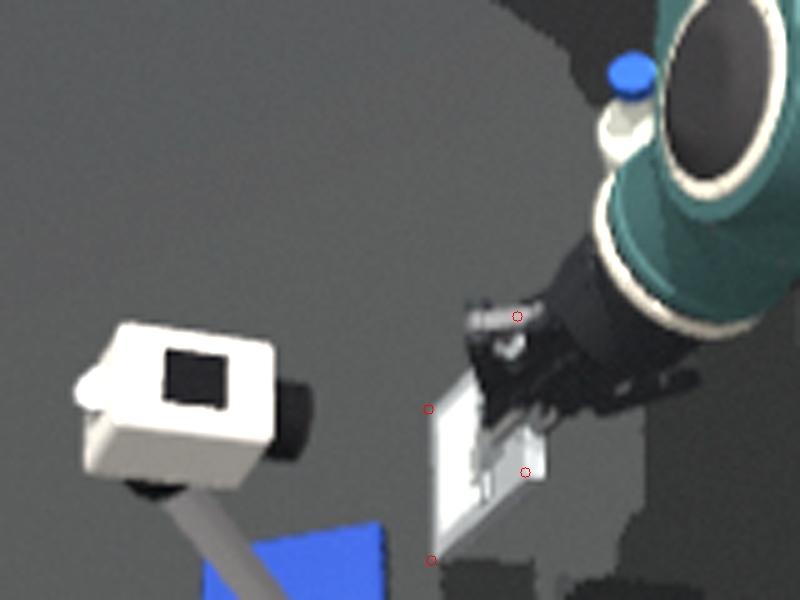

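The scene picture shows the cassette in the hand in front of the lens, bar face towards it, within about 2° and 2 mm by the model. That view has been held for over 1.3 s. Next I simulate the change to the side view.

Run:
```python
from sim import *
s=readout.state();q0=np.array(s['joints']);print(info(q0))
for T in (-50,-40,-30,-20):
    q=q0.copy()
    for i in range(6): q=step(q,[[-.012,.022,.033],T/6/60])
    for i in range(24):
        q=step(q,[[-.004,.0,.041],0]); u=FK(q,p)[1][2]
        if i%6==5: print(T,i,info(q))
```

```text
P [ 0.643 -0.258  0.215] up_tool [-0.037  0.594 -0.803] tilt 36.5 taz -119 az -22 yaz -114.3 j [-0.46  0.88  0.96  1.39 -0.05  1.27 -1.66]
-50 5 P [ 0.489 -0.164  0.542] up_tool [ 0.055  0.536 -0.843] tilt 32.6 taz -148 az -19 yaz -154.9 j [-0.65  0.53  1.24  1.19  0.04  2.   -2.07]
-50 11 P [ 0.432 -0.22   0.655] up_tool [ 0.179  0.488 -0.854] tilt 31.3 taz -131 az -27 yaz -154.5 j [-0.7   0.33  1.24  1.11  0.27  2.   -1.99]
-50 17 P [ 0.395 -0.289  0.771] up_tool [ 0.312  0.465 -0.828] tilt 34.1 taz -115 az -36 yaz -154.0 j [-0.57  0.28  1.24  0.88  0.36  2.   -1.77]
-50 23 P [ 0.339 -0.338  0.888] up_tool [ 0.443  0.474 -0.761] tilt 40.5 taz -103 az -45 yaz -154.3 j [-0.35  0.28  1.24  0.59  0.34  2.   -1.51]
-40 5 P [ 0.484 -0.16   0.55 ] up_tool [ 0.063  0.536 -0.842] tilt 32.6 taz -146 az -18 yaz -154.3 j [-0.68  0.51  1.24  1.19  0.06  2.   -2.07]
-40 11 P [ 0.431 -0.219  0.662] up_tool [ 0.188  0.489 -0.852] tilt 31.6 taz -130 az -27 yaz -153.8 j [-0.71  0.32  1.24  1.1   0.29  2.   -1.98]
-40 17 P [ 0.396 -0.288  0.779] up_tool [ 0.321  0.468 -0.823] tilt 34.6 taz -114 az -3
[... 669 characters left out ...]
935] up_tool [ 0.417  0.59  -0.692] tilt 46.2 taz -100 az -44 yaz -145.8 j [-0.31  0.3   1.24  0.46  0.36  1.99 -1.27]
-20 5 P [ 0.516 -0.152  0.599] up_tool [ 0.026  0.586 -0.81 ] tilt 35.9 taz -131 az -16 yaz -134.3 j [-0.7   0.54  1.24  1.07  0.14  2.   -1.75]
-20 11 P [ 0.46  -0.213  0.726] up_tool [ 0.151  0.587 -0.795] tilt 37.3 taz -116 az -25 yaz -134.4 j [-0.7   0.37  1.24  0.94  0.35  2.   -1.61]
-20 17 P [ 0.41  -0.274  0.853] up_tool [ 0.27   0.616 -0.74 ] tilt 42.3 taz -104 az -34 yaz -135.1 j [-0.54  0.33  1.24  0.67  0.41  2.   -1.35]
-20 23 P [ 0.34  -0.309  0.965] up_tool [ 0.369  0.667 -0.647] tilt 49.7 taz -97 az -42 yaz -137.4 j [-0.31  0.31  1.24  0.38  0.36  1.99 -1.1 ]
```

```bash
cat > srch.py <<'E'
from sim import *
import itertools,sys
from multiprocessing import Pool
def trial(a):
    q,tgt,T,pre,push,N=a
    n=max(6,int(np.ceil(abs(T)/6.9)));best=(9,)
    for i in range(n): q=step(q,[np.array(pre)/n,T/n/60])
    qp=q.copy()
    for i in range(N):
        q=step(q,[push,0]);u=FK(q,p)[1][2];e=np.degrees(np.arccos(np.clip(u@tgt,-1,1)))
        if e<best[0]*1 or best[0]==9 and len(best)==1: best=(e,n,i+1,T,pre,push,q.round(3).tolist())
    return best
def search(q,tgt,Ts,pres,pushes,N=30):
    J=[(q,tgt,*c,N) for c in itertools.product(Ts,pres,pushes)]
    with Pool() as P: r=sorted(P.map(trial,J),key=lambda b:b[0])
    return r
E
sed -i 's/best=(9,)/best=(999,)/; s/if e<best\[0\].*: best/if e<best[0]: best/' srch.py
time python3 - <<'E'
from srch import *
q0=np.array(readout.state()['joints']);u=.574
for nm,t in(('side+',(u,0,-.819)),('side-',(-u,0,-.819))):
    r=search(q0,np.array(t),[-150,-120,-90,-70] if nm=='side+' else [120,160,200,230,260],[(-.1,.13,.2),(-.15,.25,.2),(0,.3,.2)],[(0,0,.041),(-.02,0,.036),(.02,0,.036),(0,.02,.036),(0,-.02,.036)],26)
    for x in r[:5]: print(nm,x)
E
```

```text
side+ (np.float64(14.093066640606478), 11, 26, -70, (-0.1, 0.13, 0.2), (0, 0, 0.041), [-0.479, 0.237, 1.245, 0.786, 0.204, 1.995, -2.07])
side+ (np.float64(16.292444611719908), 11, 26, -70, (-0.1, 0.13, 0.2), (0.02, 0, 0.036), [-0.1, 0.591, 0.613, 0.438, -0.068, 1.995, -2.573])
side+ (np.float64(16.475707800036204), 14, 26, -90, (-0.1, 0.13, 0.2), (0, -0.02, 0.036), [0.639, 0.501, 0.784, 0.48, -0.052, 1.995, -1.996])
side+ (np.float64(18.40412649576186), 14, 26, -90, (0, 0.3, 0.2), (0, -0.02, 0.036), [0.454, 0.463, 0.806, 0.553, -0.043, 1.995, -1.984])
side+ (np.float64(18.59400539295842), 14, 26, -90, (-0.15, 0.25, 0.2), (0, -0.02, 0.036), [0.52, 0.426, 0.833, 0.617, -0.037, 1.995, -2.055])
side- (np.float64(21.216456257077134), 38, 26, 260, (-0.1, 0.13, 0.2), (0, -0.02, 0.036), [1.343, 0.521, -1.249, 0.83, -0.022, 1.995, 2.194])
side- (np.float64(24.910016826263483), 38, 26, 260, (0, 0.3, 0.2), (0, -0.02, 0.036), [1.152, 0.489, -1.265, 0.749, -0.188, 1.995, 1.971])
side- (np.float64(29.198257580198362), 38, 26, 260, (-0.1, 0.13, 0.2), (0.02, 0, 0.036), [0.246, 0.695, -0.761, 0.23, -0.13, 1.995, 1.654])
side- (np.float64(30.080287019778073), 38, 26, 260, (0, 0.3, 0.2), (0.02, 0, 0.036), [0.041, 0.731, -0.586, 0.077, -0.278, 1.995, 1.588])
side- (np.float64(35.08629307890562), 38, 26, 260, (-0.1, 0.13, 0.2), (0, 0, 0.041), [0.765, 0.386, -1.265, 0.639, -0.292, 1.995, 1.455])
real	0m29.263s
user	1m42.174s
sys	0m0.203s
```

```bash
cat > beam.py <<'E'
from sim import *
from multiprocessing import Pool
def ex(a):
    q,acts,n=a
    for _ in range(n): q=step(q,acts)
    return q
def beam(q0,cost,acts,depth=9,n=4,W=12,tol=.6):
    B=[(cost(q0),q0,[])];best=B[0]
    with Pool() as P:
        for d in range(depth):
            J=[(b[1],a,n) for b in B for a in acts];H=[b[2]+[a] for b in B for a in acts]
            qs=P.map(ex,J);C=sorted([(cost(q),q,h) for q,h in zip(qs,H)],key=lambda c:c[0])
            B=C[:W]
            if B[0][0]<best[0]: best=B[0]
            if best[0]<tol: break
    return best
E
time python3 - <<'E'
from beam import *
for nm in('side+','side-','back'):
    for th in(45,0,-45): print(nm,th,view(nm,th)[1][2].round(2),end=' ')
print()
q0=np.array(readout.state()['joints'])
q=q0
for i in range(5): q=step(q,[[-.012,.024,.03],-.1])
print(info(q))
dirs=[(0,0,.041),(-.024,0,.033),(.024,0,.033),(0,.024,.033),(0,-.024,.033)]
acts=[[d,t] for d in dirs for t in(-.1,0,.1)]
def cost(q):
    u=FK(q,p)[1][2];el=np.degrees(np.arcsin(u[0]));th=np.degrees(np.arctan2(u[1],-u[2]))
    return abs(el-35)+.12*abs(th)
b=beam(q,cost,acts,depth=9)
print(b[0],len(b[2]));print(b[2]);print(info(b[1]))
np.save('qs.npy',b[1])
E
```

```text
side+ 45 [ 0.57 -0.58 -0.58] side+ 0 [ 0.57  0.   -0.82] side+ -45 [ 0.57  0.58 -0.58] side- 45 [-0.57  0.58 -0.58] side- 0 [-0.57 -0.   -0.82] side- -45 [-0.57 -0.58 -0.58] back 45 [-0.58 -0.57 -0.58] back 0 [ 0.   -0.57 -0.82] back -45 [ 0.58 -0.57 -0.58] 
P [ 0.583 -0.138  0.364] up_tool [-0.037  0.594 -0.803] tilt 36.5 taz -149 az -13 yaz -144.3 j [-0.56  0.79  1.1   1.22 -0.13  1.84 -2.03]
0.5025043055843887 8
[[(0.024, 0, 0.033), 0.1], [(0.024, 0, 0.033), -0.1], [(0, 0, 0.041), -0.1], [(0, 0, 0.041), -0.1], [(0.024, 0, 0.033), 0], [(0.024, 0, 0.033), -0.1], [(0, 0, 0.041), -0.1], [(0.024, 0, 0.033), 0.1]]
P [ 0.508 -0.36   0.755] up_tool [ 0.574  0.052 -0.817] tilt 35.2 taz -110 az -35 yaz 164.7 j [-0.07  0.57  1.17  0.51 -0.02  1.99 -2.47]
real	0m24.350s
user	1m27.392s
sys	0m0.176s
```

Run:
```python
from sim import *
q=np.load('qs.npy');Pt,T=view('side+',5)
P=FK(q,p)[0];print(Pt.round(3),P.round(3))
# via point: first +y away from camera then down
via=Pt+np.array([.02,.08,.08]);
def go(q,to,turn,n):
    P=FK(q,p)[0];d=np.array(to)-P;n=max(n,int(np.ceil(np.linalg.norm(d)/.035)));print('rows',n,'d',d.round(3))
    return run(q,[[d/n,turn/n/60]]*n,5)
q=go(q,via,-9.6,4);q=go(q,Pt,0,4)
R=FK(q,p)[1];print(np.degrees(np.arccos(R[:,0]@n)))
```

```text
[ 0.654 -0.227  0.202] [ 0.508 -0.36   0.755]
rows 16 d [ 0.166  0.212 -0.473]
5 P [ 0.56  -0.294  0.608] up_tool [ 0.574  0.053 -0.817] tilt 35.2 taz -113 az -28 yaz 161.7 j [-0.44  0.58  1.24  0.97  0.06  1.75 -2.74]
10 P [ 0.624 -0.261  0.479] up_tool [ 0.555  0.106 -0.825] tilt 34.4 taz -118 az -23 yaz 161.3 j [-0.46  0.75  1.24  1.06 -0.1   1.67 -2.81]
15 P [ 0.677 -0.239  0.347] up_tool [ 0.519  0.172 -0.837] tilt 33.2 taz -123 az -19 yaz 162.8 j [-0.44  0.94  1.24  1.08 -0.28  1.61 -2.81]
16 P [ 0.686 -0.234  0.319] up_tool [ 0.511  0.182 -0.84 ] tilt 32.9 taz -123 az -19 yaz 163.2 j [-0.44  0.98  1.24  1.09 -0.32  1.59 -2.81]
rows 4 d [-0.032  0.007 -0.117]
4 P [ 0.654 -0.229  0.202] up_tool [ 0.509  0.185 -0.841] tilt 32.8 taz -124 az -19 yaz 163.5 j [-0.53  1.06  1.24  1.33 -0.39  1.38 -2.81]
12.969258841114208
```

```bash
cat > b2.py <<'E'
from beam import *
dirs=[(0,0,.041),(-.024,0,.033),(.024,0,.033),(0,.024,.033),(0,-.024,.033)]
acts=[[d,t] for d in dirs for t in(-.11,0,.11)]
def mk(ax,sg):
    def cost(q):
        u=FK(q,p)[1][2]*1.;el=np.degrees(np.arcsin(sg*u[ax]));th=np.degrees(np.arctan2(u[1-ax],-u[2]))
        return abs(el-35)+.12*abs(th)
    return cost
E
time python3 - <<'E'
from b2 import *
q0=np.array(readout.state()['joints'])
for T,mv in((210,(-.08,.25,.25)),(180,(-.08,.12,.25))):
    q=q0
    for i in range(4): q=step(q,[[-.008,.02,.03],.05])
    n=30;d=np.array(mv)-[-.032,.08,.12]
    for i in range(n): q=step(q,[d/n,(T-12)/n/60])
    print(info(q))
    b=beam(q,mk(0,-1),acts,depth=10,W=10)
    print(T,b[0],len(b[2]));print(b[2]);print(info(b[1]))
    np.save(f'qs{T}.npy',b[1])
E
```

```text
P [0.463 0.029 0.489] up_tool [-0.097  0.584 -0.806] tilt 36.3 taz 81 az 4 yaz 92.5 j [-1.31 -0.38  1.24  1.73 -0.24  1.39  1.53]
210 0.5222781364581364 8
[[(0.024, 0, 0.033), 0.11], [(0.024, 0, 0.033), 0.11], [(0, -0.024, 0.033), 0.11], [(0, -0.024, 0.033), 0.11], [(0, -0.024, 0.033), 0.11], [(0, -0.024, 0.033), 0.11], [(0, 0.024, 0.033), -0.11], [(0, 0, 0.041), 0]]
P [0.203 0.323 0.86 ] up_tool [-0.573  0.056 -0.818] tilt 35.1 taz 118 az 58 yaz -156.9 j [-2.39 -0.29  1.08  0.83 -0.17  1.99  2.14]
P [ 0.492 -0.094  0.484] up_tool [-0.083  0.595 -0.8  ] tilt 36.9 taz 55 az -11 yaz 64.8 j [-1.08 -0.38  1.24  1.75 -0.22  1.26  1.33]
180 0.5597394325391355 8
[[(0, -0.024, 0.033), 0.11], [(0.024, 0, 0.033), 0.11], [(0, -0.024, 0.033), 0.11], [(0, -0.024, 0.033), 0.11], [(0, -0.024, 0.033), 0.11], [(0.024, 0, 0.033), 0.11], [(0, 0.024, 0.033), -0.11], [(0.024, 0, 0.033), -0.11]]
P [0.388 0.217 0.871] up_tool [-0.573  0.063 -0.817] tilt 35.2 taz 83 az 29 yaz 167.6 j [-2.36 -0.37  1.24  0.69  0.13  1.99  1.96]
real	0m47.729s
user	2m23.040s
sys	0m0.318s
```

```bash
cat >> sim.py <<'E'
def go(q,to,turn,nmin=4,every=8,v=.035):
    P=FK(q,p)[0];d=np.array(to)-P;m=max(nmin,int(np.ceil(np.linalg.norm(d)/v)),int(np.ceil(abs(turn)/6.8)));print('rows',m,'d/row',(d/m).round(4),'turn/row',round(turn/m/60,4))
    return run(q,[[d/m,turn/m/60]]*m,every)
E
python3 - <<'E'
from sim import *
Pt,T=view('side-',0)
for f,turn in(('qs180.npy',-192),('qs210.npy',-228)):
    q=np.load(f);
    q=go(q,Pt+np.array([-.0,.1,.12]),turn*.85);q=go(q,Pt,turn*.15)
    R=FK(q,p)[1];print(f,np.degrees(np.arccos(-R[:,0]@n)))
E
```

```text
rows 24 d/row [ 0.0111 -0.0144 -0.0229] turn/row -0.1133
8 P [0.454 0.138 0.746] up_tool [-0.572  0.067 -0.818] tilt 35.2 taz 45 az 17 yaz 129.6 j [-1.48 -0.38  0.78  1.27  0.19  1.53  1.65]
16 P [0.544 0.022 0.564] up_tool [-0.571  0.067 -0.818] tilt 35.1 taz -9 az 2 yaz 75.2 j [-1.01 -0.28  0.62  1.69  0.49  1.14  0.86]
24 P [ 0.633 -0.093  0.381] up_tool [-0.571  0.067 -0.818] tilt 35.1 taz -64 az -8 yaz 20.8 j [-0.78  0.25  0.76  1.69  0.45  1.04  0.11]
rows 7 d/row [ 0.0033 -0.0193 -0.0255] turn/row -0.0686
7 P [ 0.656 -0.228  0.202] up_tool [-0.571  0.067 -0.818] tilt 35.1 taz -93 az -19 yaz -8.0 j [-0.49  0.67  0.78  1.62  0.21  0.93 -0.12]
qs180.npy 11.470414334671727
rows 29 d/row [ 0.0156 -0.0155 -0.0186] turn/row -0.1114
8 P [0.284 0.246 0.77 ] up_tool [-0.573  0.061 -0.817] tilt 35.2 taz 85 az 41 yaz 169.7 j [-1.51 -0.38  0.59  1.26 -0.11  1.68  2.  ]
16 P [0.375 0.16  0.666] up_tool [-0.573  0.061 -0.818] tilt 35.2 taz 47 az 23 yaz 131.6 j [-0.63 -0.38  0.22  1.58 -0.16  1.38  1.87]
24 P [0.5   0.035 0.518] up_tool [-0.572  0.061 -0.818] tilt 35.1 taz -7 az 4 yaz 78.2 j [-0.21 -0.27 -0.01  1.84  0.21  0.99  1.07]
29 P [ 0.578 -0.043  0.425] up_tool [-0.572  0.061 -0.818] tilt 35.1 taz -40 az -4 yaz 44.8 j [-0.11 -0.01 -0.08  1.82  0.55  0.98  0.35]
rows 9 d/row [ 0.0086 -0.0206 -0.0248] turn/row -0.0633
8 P [ 0.647 -0.208  0.227] up_tool [-0.572  0.061 -0.818] tilt 35.1 taz -71 az -18 yaz 14.4 j [-0.04  0.41  0.09  1.77  0.72  0.84 -0.17]
9 P [ 0.656 -0.228  0.203] up_tool [-0.572  0.061 -0.818] tilt 35.1 taz -74 az -19 yaz 10.6 j [-0.03  0.47  0.11  1.74  0.72  0.83 -0.21]
qs210.npy 26.776773461962136
```

{"method": "move_arm", "body": {"rows": [[[-0.008,0.02,0.03],0.05,-1],[[-0.008,0.02,0.03],0.05,-1],[[-0.008,0.02,0.03],0.05,-1],[[-0.008,0.02,0.03],0.05,-1],[[-0.0016,0.0057,0.0043],0.11,-1],[[-0.0016,0.0057,0.0043],0.11,-1],[[-0.0016,0.0057,0.0043],0.11,-1],[[-0.0016,0.0057,0.0043],0.11,-1],[[-0.0016,0.0057,0.0043],0.11,-1],[[-0.0016,0.0057,0.0043],0.11,-1]]}}

```text
t: 17.27
tool_pos: [0.6006, -0.1412, 0.3714]
eef_rot: [[0.893, 0.372, 0.253], [0.449, -0.706, -0.548], [-0.025, 0.603, -0.797]]
force: [-0.4, -0.1, -0.8]
width: 0.0094
gripper_force: 70.6
```

{"method": "move_arm", "body": {"rows": [[[-0.0016,0.0057,0.0043],0.11,-1],[[-0.0016,0.0057,0.0043],0.11,-1],[[-0.0016,0.0057,0.0043],0.11,-1],[[-0.0016,0.0057,0.0043],0.11,-1],[[-0.0016,0.0057,0.0043],0.11,-1],[[-0.0016,0.0057,0.0043],0.11,-1],[[-0.0016,0.0057,0.0043],0.11,-1],[[-0.0016,0.0057,0.0043],0.11,-1],[[-0.0016,0.0057,0.0043],0.11,-1],[[-0.0016,0.0057,0.0043],0.11,-1]]}}

```text
t: 18.1
tool_pos: [0.5843, -0.0858, 0.4141]
eef_rot: [[-0.039, 0.796, 0.604], [0.999, 0.044, 0.005], [-0.022, 0.603, -0.797]]
force: [-0.1, 1.3, -1.4]
width: 0.0092
gripper_force: 70.6
```

{"method": "move_arm", "body": {"rows": [[[-0.0016,0.0057,0.0043],0.11,-1],[[-0.0016,0.0057,0.0043],0.11,-1],[[-0.0016,0.0057,0.0043],0.11,-1],[[-0.0016,0.0057,0.0043],0.11,-1],[[-0.0016,0.0057,0.0043],0.11,-1],[[-0.0016,0.0057,0.0043],0.11,-1],[[-0.0016,0.0057,0.0043],0.11,-1],[[-0.0016,0.0057,0.0043],0.11,-1],[[-0.0016,0.0057,0.0043],0.11,-1],[[-0.0016,0.0057,0.0043],0.11,-1]]}}

```text
t: 18.93
tool_pos: [0.5226, -0.0147, 0.4665]
eef_rot: [[-0.883, 0.345, 0.32], [0.467, 0.721, 0.511], [-0.055, 0.601, -0.798]]
force: [-0.5, 0.1, -1.9]
width: 0.0091
gripper_force: 70.6
```

```bash
cat >> b2.py <<'E'
def upd():  # one-off refit of the model to all logs
    global p
    pp,f=fit2();np.save('p.npy',pp);print('fit',np.abs(f[:-11]).max())
def plan(ax,sg,depth=10,W=10):
    s=show();q=np.array(s['joints']);print(info(q),np.round(s['eef_rot'],3)[2])
    b=beam(q,mk(ax,sg),acts,depth=depth,W=W);print(b[0],len(b[2]))
    for a in b[2]: print(a)
    print(info(b[1]));np.save('qn.npy',b[1]);return b
E
python3 -c "
from b2 import *
upd()"
python3 -c "
from b2 import *
plan(0,-1)"
```

```text
fit 0.005408510987037429
18.93 pos [ 0.5226 -0.0147  0.4665] j [-1.26 -0.39  1.25  1.78 -0.2   1.15  1.19] tilt 37.1 tiltaz 58.0 | y az 64.5 el 36.9 | x el -3.1 F [-0.5  0.1 -1.9] w 0.0091
P [ 0.526 -0.01   0.468] up_tool [-0.049  0.603 -0.796] tilt 37.3 taz 58 az -1 yaz 64.3 j [-1.26 -0.39  1.25  1.78 -0.2   1.15  1.19] [-0.055  0.601 -0.798]
2.6009986660640543 6
[(0.024, 0, 0.033), 0.11]
[(0, -0.024, 0.033), 0.11]
[(0, -0.024, 0.033), 0.11]
[(0, -0.024, 0.033), 0.11]
[(0, -0.024, 0.033), 0.11]
[(0, 0.024, 0.033), 0]
P [0.345 0.186 0.782] up_tool [-0.574  0.298 -0.763] tilt 40.3 taz 116 az 28 yaz -175.3 j [-2.01 -0.38  1.24  1.03 -0.33  2.    2.2 ]
```

{"method": "move_arm", "body": {"rows": [[[0.024,0,0.033],0.11,-1],[[0.024,0,0.033],0.11,-1],[[0.024,0,0.033],0.11,-1],[[0.024,0,0.033],0.11,-1],[[0,-0.024,0.033],0.11,-1],[[0,-0.024,0.033],0.11,-1],[[0,-0.024,0.033],0.11,-1],[[0,-0.024,0.033],0.11,-1]]}}

```text
t: 19.6
tool_pos: [0.3979, -0.0246, 0.7197]
eef_rot: [[-0.928, -0.372, -0.028], [-0.317, 0.745, 0.587], [-0.197, 0.553, -0.809]]
force: [-0.6, 0.6, -0.6]
width: 0.0093
gripper_force: 70.7
```

{"method": "move_arm", "body": {"rows": [[[0,-0.024,0.033],0.11,-1],[[0,-0.024,0.033],0.11,-1],[[0,-0.024,0.033],0.11,-1],[[0,-0.024,0.033],0.11,-1],[[0,-0.024,0.033],0.11,-1],[[0,-0.024,0.033],0.11,-1],[[0,-0.024,0.033],0.11,-1],[[0,-0.024,0.033],0.11,-1]]}}

```text
t: 20.27
tool_pos: [0.3792, 0.0272, 0.7032]
eef_rot: [[-0.441, -0.881, -0.174], [-0.751, 0.256, 0.609], [-0.492, 0.399, -0.774]]
force: [-0.5, 0.1, -1.7]
width: 0.0088
gripper_force: 70.7
```

```bash
sed -i 's/.12\*abs(th)/.2*abs(th)/' b2.py; python3 -c "
from b2 import *
plan(0,-1,depth=7,W=16)"
```

```text
20.27 pos [0.3792 0.0272 0.7032] j [-1.51 -0.39  1.25  1.24 -0.35  2.    2.31] tilt 39.3 tiltaz 105.9 | y az 163.8 el 23.5 | x el -29.5 F [-0.5  0.1 -1.7] w 0.0088
P [0.376 0.025 0.703] up_tool [-0.497  0.403 -0.769] tilt 39.8 taz 106 az 4 yaz 164.1 j [-1.51 -0.39  1.25  1.24 -0.35  2.    2.31] [-0.492  0.399 -0.774]
3.638115729258282 4
[(0.024, 0, 0.033), 0.11]
[(0, 0.024, 0.033), -0.11]
[(0, 0.024, 0.033), -0.11]
[(0, 0.024, 0.033), -0.11]
P [0.347 0.295 0.939] up_tool [-0.576  0.244 -0.78 ] tilt 38.7 taz 66 az 40 yaz 137.8 j [-2.69 -0.29  1.24  0.49  0.44  1.99  1.31]
```

Run:
```python
from sim import *
q0=np.array(readout.state()['joints'])
for a,b,c,d in (((0,-.024,.033),.11,(0,.024,.033),0),((.024,0,.033),.11,(0,.024,.033),0),((.024,0,.033),.11,(0,.024,.033),.05)):
    print(a,c);q=run(q0,[[a,b]]*4+[[c,d]]*4,2)
u=FK(q,p)[1][2];th=np.degrees(np.arctan2(u[1],-u[2]));print('th',th)
Pt,T=view('side-',th)
R=FK(q,p)[1];turn=(np.degrees(np.arctan2(n[1],n[0])-np.arctan2(-R[1,0],-R[0,0]))+180)%360-180;print(turn)
if turn>0: turn-=360
q=go(q,Pt+np.array([0,.1,.12]),turn*.85);q=go(q,Pt,turn*.15);print(np.degrees(np.arccos(-FK(q,p)[1][:,0]@n)))
```

```text
(0, -0.024, 0.033) (0, 0.024, 0.033)
2 P [0.37  0.046 0.694] up_tool [-0.549  0.344 -0.762] tilt 40.4 taz 110 az 7 yaz 174.6 j [-1.54 -0.38  1.24  1.27 -0.37  2.    2.46]
4 P [0.362 0.065 0.687] up_tool [-0.591  0.28  -0.756] tilt 40.9 taz 115 az 10 yaz -175.2 j [-1.58 -0.38  1.24  1.29 -0.38  2.    2.6 ]
6 P [0.36  0.121 0.744] up_tool [-0.597  0.273 -0.754] tilt 41.0 taz 114 az 19 yaz -175.5 j [-1.77 -0.38  1.23  1.15 -0.38  1.99  2.4 ]
8 P [0.351 0.174 0.798] up_tool [-0.605  0.265 -0.751] tilt 41.3 taz 112 az 26 yaz -175.9 j [-1.98 -0.38  1.24  1.   -0.34  1.99  2.22]
(0.024, 0, 0.033) (0, 0.024, 0.033)
2 P [0.372 0.076 0.713] up_tool [-0.537  0.348 -0.768] tilt 39.8 taz 111 az 12 yaz 174.8 j [-1.64 -0.38  1.24  1.22 -0.35  2.    2.37]
4 P [0.361 0.12  0.723] up_tool [-0.574  0.29  -0.766] tilt 40.0 taz 116 az 18 yaz -174.7 j [-1.77 -0.38  1.24  1.19 -0.36  2.    2.44]
6 P [0.351 0.174 0.778] up_tool [-0.582  0.28  -0.763] tilt 40.2 taz 115 az 26 yaz -175.1 j [-1.97 -0.38  1.24  1.04 -0.33  2.    2.25]
8 P [0.332 0.224 0.828] up_tool [-0.593  0.269 -0.759] tilt 40.6 taz 113 az 34
[... 788 characters left out ...]
tilt 41.3 taz 83 az 22 yaz 155.9 j [-1.31 -0.38  0.84  1.41 -0.3   1.57  2.12]
16 P [0.488 0.052 0.558] up_tool [-0.611  0.249 -0.752] tilt 41.3 taz 31 az 6 yaz 104.1 j [-0.64 -0.37  0.49  1.82 -0.12  0.99  1.64]
24 P [ 0.586 -0.054  0.418] up_tool [-0.609  0.249 -0.753] tilt 41.2 taz -20 az -5 yaz 52.8 j [-0.24 -0.11  0.15  1.96  0.48  0.66  0.47]
27 P [ 0.622 -0.094  0.366] up_tool [-0.609  0.249 -0.753] tilt 41.1 taz -39 az -9 yaz 33.6 j [-0.25  0.07  0.15  1.91  0.72  0.74 -0.04]
rows 7 d/row [ 0.0038 -0.0188 -0.0235] turn/row -0.0745
7 P [ 0.649 -0.226  0.202] up_tool [-0.608  0.249 -0.754] tilt 41.1 taz -71 az -19 yaz 2.3 j [-0.21  0.47  0.31  1.83  0.81  0.73 -0.58]
12.771430316126175
```

{"method": "move_arm", "body": {"rows": [[[0.024,0,0.033],0.11,-1],[[0.024,0,0.033],0.11,-1],[[0.024,0,0.033],0.11,-1],[[0.024,0,0.033],0.11,-1]]}}

```text
t: 20.6
tool_pos: [0.3686, 0.12, 0.7301]
eef_rot: [[-0.096, -0.958, -0.271], [-0.816, -0.08, 0.572], [-0.57, 0.276, -0.774]]
force: [-0.1, 0.6, -1.2]
width: 0.009
gripper_force: 70.7
```

{"method": "move_arm", "body": {"rows": [[[0.01,-0.0086,-0.014],-0.106,-1],[[0.01,-0.0086,-0.014],-0.106,-1],[[0.01,-0.0086,-0.014],-0.106,-1],[[0.01,-0.0086,-0.014],-0.106,-1],[[0.01,-0.0086,-0.014],-0.106,-1],[[0.01,-0.0086,-0.014],-0.106,-1],[[0.01,-0.0086,-0.014],-0.106,-1],[[0.01,-0.0086,-0.014],-0.106,-1],[[0.01,-0.0086,-0.014],-0.106,-1],[[0.01,-0.0086,-0.014],-0.106,-1]]}}

```text
t: 21.43
tool_pos: [0.4681, 0.0325, 0.5903]
eef_rot: [[-0.775, -0.495, 0.393], [-0.274, 0.823, 0.497], [-0.569, 0.278, -0.774]]
force: [0.6, 0.5, -1.1]
width: 0.0091
gripper_force: 70.5
```

{"method": "move_arm", "body": {"rows": [[[0.01,-0.0086,-0.014],-0.116,-1],[[0.01,-0.0086,-0.014],-0.116,-1],[[0.01,-0.0086,-0.014],-0.116,-1],[[0.01,-0.0086,-0.014],-0.116,-1],[[0.01,-0.0086,-0.014],-0.116,-1],[[0.01,-0.0086,-0.014],-0.116,-1],[[0.01,-0.0086,-0.014],-0.116,-1],[[0.01,-0.0086,-0.014],-0.116,-1],[[0.01,-0.0086,-0.014],-0.116,-1],[[0.01,-0.0086,-0.014],-0.116,-1]]}}

```text
t: 22.27
tool_pos: [0.5652, -0.0505, 0.4539]
eef_rot: [[-0.547, 0.576, 0.607], [0.614, 0.769, -0.176], [-0.568, 0.277, -0.775]]
force: [0.0, -0.7, -1.6]
width: 0.0087
gripper_force: 70.5
```

```bash
python3 -c "
from sim import *
s=err('side-');R=np.array(s['eef_rot']);print(R[2].round(3));th=np.degrees(np.arctan2(R[2,1],-R[2,2]));print(th,view('side-',th)[0].round(3))"
```

```text
22.27 pos [ 0.5652 -0.0505  0.4539] j [-0.2  -0.17  0.09  1.94  0.37  0.76  0.54] tilt 39.2 tiltaz -16.1 | y az 53.2 el 16.1 | x el -34.6 F [ 0.  -0.7 -1.6] w 0.0087
normal err deg 53.39 move [ 0.0703 -0.1857 -0.2528] turn deg -66.3 a el 34.6
[-0.568  0.277 -0.775]
19.669054187727404 [ 0.648 -0.225  0.201]
```

{"method": "move_arm", "body": {"rows": [[[0.0083,-0.015,-0.028],-0.1105,-1],[[0.0083,-0.015,-0.028],-0.1105,-1],[[0.0083,-0.016,-0.027],-0.1105,-1],[[0.0083,-0.017,-0.026],-0.1105,-1],[[0.0083,-0.017,-0.025],-0.1105,-1],[[0.0083,-0.018,-0.025],-0.1105,-1],[[0.0083,-0.0185,-0.024],-0.1105,-1],[[0.0083,-0.019,-0.0235],-0.1105,-1],[[0.0083,-0.0195,-0.0235],-0.1105,-1],[[0.0083,-0.0195,-0.023],-0.1105,-1]]}}

```text
t: 23.1
tool_pos: [0.6465, -0.2212, 0.2066]
eef_rot: [[0.321, 0.942, 0.099], [0.758, -0.192, -0.623], [-0.568, 0.275, -0.775]]
force: [-0.3, 0.2, -0.6]
width: 0.0092
gripper_force: 70.5
```

{"method": "move_arm", "body": {"rows": [[[0,0,0],0,-1],[[0,0,0],0,-1]]}}

```text
t: 23.27
tool_pos: [0.6459, -0.2216, 0.2055]
eef_rot: [[0.316, 0.944, 0.099], [0.759, -0.189, -0.623], [-0.569, 0.272, -0.776]]
force: [-0.1, 0.8, -0.8]
width: 0.0092
gripper_force: 70.6
```

```bash
python3 -c "
from sim import *
s=err('side-')"
```

```text
23.27 pos [ 0.6459 -0.2216  0.2055] j [-0.11  0.51  0.14  1.72  0.77  0.95 -0.75] tilt 39.1 tiltaz -81.0 | y az -11.3 el 15.8 | x el -34.7 F [-0.1  0.8 -0.8] w 0.0092
normal err deg 1.62 move [ 0.0018 -0.0039 -0.0043] turn deg -2.0 a el 34.7
```

{"method": "move_arm", "body": {"rows": [[[0.002,-0.004,-0.004],-0.03,-1],[[0,0,0],0,-1],[[0,0,0],0,-1],[[0,0,0],0,-1],[[0,0,0],0,-1],[[0,0,0],0,-1],[[0,0,0],0,-1],[[0,0,0],0,-1],[[0,0,0],0,-1],[[0,0,0],0,-1]]}}

```text
t: 24.1
tool_pos: [0.6483, -0.2246, 0.2039]
eef_rot: [[0.341, 0.936, 0.083], [0.749, -0.218, -0.625], [-0.567, 0.275, -0.776]]
force: [-0.1, 0.4, -1.1]
width: 0.0089
gripper_force: 70.7
```

{"method": "move_arm", "body": {"rows": [[[0,0,0],0,-1],[[0,0,0],0,-1],[[0,0,0],0,-1],[[0,0,0],0,-1],[[0,0,0],0,-1],[[0,0,0],0,-1],[[0,0,0],0,-1],[[0,0,0],0,-1]]}}

```text
t: 24.77
tool_pos: [0.6483, -0.2246, 0.2039]
eef_rot: [[0.341, 0.936, 0.083], [0.749, -0.217, -0.625], [-0.567, 0.275, -0.776]]
force: [-0.3, -0.5, -1.2]
width: 0.0091
gripper_force: 70.7
```

```bash
cat > b3.py <<'E'
from b2 import *
def ex2(a):
    q,T,mv=a;m=max(8,int(np.ceil(abs(T)/6.8)),int(np.ceil(np.linalg.norm(mv)/.035)))
    for i in range(m): q=step(q,[np.array(mv)/m,T/m/60])
    return q,m
E
python3 - <<'E'
from b3 import *
s=err('side-');q0=np.array(s['joints'])
q=q0
for T in(-110,-80):
    for mv in((-.05,.12,.25),):
        q,m=ex2((q0,T,mv));print(T,m,info(q))
        b=beam(q,mk(1,-1),acts,depth=9,W=10);print(b[0],len(b[2]))
        for a in b[2]: print(a)
        print(info(b[1]))
E
```

```text
24.77 pos [ 0.6483 -0.2246  0.2039] j [-0.11  0.52  0.15  1.71  0.76  0.96 -0.77] tilt 39.1 tiltaz -82.4 | y az -13.1 el 16.0 | x el -34.6 F [-0.3 -0.5 -1.2] w 0.0091
normal err deg nan move [-0.0002 -0.0009 -0.0027] turn deg -0.2 a el 34.6
-110 17 P [ 0.551 -0.112  0.369] up_tool [-0.513  0.274 -0.814] tilt 35.6 taz 176 az -11 yaz -117.4 j [-0.07  0.59  0.3   1.19 -0.07  1.99 -1.9 ]
6.556905788592882 9
[(0.024, 0, 0.033), -0.11]
[(0.024, 0, 0.033), 0]
[(0.024, 0, 0.033), 0]
[(0.024, 0, 0.033), 0]
[(0.024, 0, 0.033), 0]
[(0.024, 0, 0.033), 0]
[(0.024, 0, 0.033), 0]
[(0, 0, 0.041), 0.11]
[(0.024, 0, 0.033), 0]
P [0.702 0.044 0.739] up_tool [ 0.018 -0.48  -0.877] tilt 28.7 taz 54 az 4 yaz -123.4 j [ 0.1   0.64 -0.33  0.17 -0.19  2.   -2.41]
-80 12 P [ 0.598 -0.124  0.394] up_tool [-0.588  0.269 -0.763] tilt 40.3 taz -152 az -12 yaz -80.9 j [-0.36  0.7   0.68  1.09  0.07  1.98 -1.18]
11.06127352393823 9
[(0.024, 0, 0.033), -0.11]
[(0.024, 0, 0.033), -0.11]
[(0.024, 0, 0.033), -0.11]
[(0.024, 0, 0.033), 0]
[(0.024, 0, 0.033), 0]
[(0.024, 0, 0.033), 0]
[(0.024, 0, 0.033), 0]
[(0.024, 0, 0.033), 0]
[(0.024, 0, 0.033), 0.11]
P [ 0.753 -0.035  0.684] up_tool [-0.013 -0.408 -0.913] tilt 24.1 taz 43 az -3 yaz -139.5 j [ 0.1   0.74  0.27  0.1  -0.62  2.   -2.5 ]sim.py:22: RuntimeWarning: invalid value encountered in arccos
  print('normal err deg %.2f'%np.degrees(np.arccos(a@n)),'move',(Ct-C).round(4),'turn deg %.1f'%((np.degrees(np.arctan2(n[1],n[0])-np.arctan2(a[1],a[0]))+180)%360-180),'a el %.1f'%np.degrees(np.arcsin(a[2])))
```

{"method": "move_arm", "body": {"rows": [[[-0.003,0.02,0.02],-0.09,-1],[[-0.003,0.02,0.02],-0.108,-1],[[-0.003,0.02,0.02],-0.108,-1],[[-0.003,0.02,0.02],-0.108,-1],[[-0.003,0.008,0.014],-0.108,-1],[[-0.003,0.005,0.013],-0.108,-1],[[-0.003,0.003,0.013],-0.108,-1],[[-0.003,0.003,0.013],-0.108,-1],[[-0.003,0.003,0.013],-0.108,-1],[[-0.003,0.003,0.013],-0.108,-1]]}}

```text
t: 25.6
tool_pos: [0.6184, -0.119, 0.3634]
eef_rot: [[0.823, 0.216, -0.526], [0.023, -0.937, -0.349], [-0.568, 0.275, -0.776]]
force: [-0.3, -0.5, -1.7]
width: 0.0091
gripper_force: 70.5
```

{"method": "move_arm", "body": {"rows": [[[-0.003,0.003,0.013],-0.108,-1],[[-0.003,0.003,0.013],-0.108,-1],[[-0.003,0.003,0.013],-0.108,-1],[[-0.003,0.003,0.013],-0.108,-1],[[-0.003,0.003,0.013],-0.108,-1],[[-0.003,0.003,0.013],-0.108,-1],[[-0.003,0.003,0.013],-0.108,-1]]}}

```text
t: 26.18
tool_pos: [0.559, -0.1065, 0.3894]
eef_rot: [[0.737, -0.381, -0.559], [-0.48, -0.876, -0.036], [-0.476, 0.295, -0.828]]
force: [-0.7, -0.7, -3.4]
width: 0.0092
gripper_force: 70.7
```

```bash
python3 -c "
from b2 import *
plan(1,-1,depth=10,W=12)"
```

```text
26.18 pos [ 0.559  -0.1065  0.3894] j [-0.17  0.6   0.45  1.15 -0.06  2.   -1.79] tilt 34.1 tiltaz -176.3 | y az -113.5 el 17.2 | x el -28.4 F [-0.7 -0.7 -3.4] w 0.0092
P [ 0.563 -0.116  0.387] up_tool [-0.478  0.292 -0.829] tilt 34.0 taz -177 az -12 yaz -113.7 j [-0.17  0.6   0.45  1.15 -0.06  2.   -1.79] [-0.476  0.295 -0.828]
0.5967541223768245 10
[(0.024, 0, 0.033), -0.11]
[(0.024, 0, 0.033), -0.11]
[(0.024, 0, 0.033), 0]
[(0.024, 0, 0.033), 0]
[(0.024, 0, 0.033), 0]
[(0.024, 0, 0.033), 0]
[(0.024, 0, 0.033), 0]
[(0.024, 0, 0.033), -0.11]
[(0, 0, 0.041), -0.11]
[(0, 0, 0.041), -0.11]
P [ 0.593 -0.325  0.776] up_tool [-0.027 -0.577 -0.817] tilt 35.3 taz -18 az -29 yaz 158.2 j [-0.09  0.41  1.24  0.71 -0.78  1.67 -2.81]
```

{"method": "move_arm", "body": {"rows": [[[0.024,0,0.033],-0.11,-1],[[0.024,0,0.033],-0.11,-1],[[0.024,0,0.033],-0.11,-1],[[0.024,0,0.033],-0.11,-1],[[0.024,0,0.033],-0.11,-1],[[0.024,0,0.033],-0.11,-1],[[0.024,0,0.033],-0.11,-1],[[0.024,0,0.033],-0.11,-1]]}}

```text
t: 26.85
tool_pos: [0.6385, -0.0824, 0.5048]
eef_rot: [[0.327, -0.916, -0.234], [-0.906, -0.374, 0.199], [-0.27, 0.147, -0.952]]
force: [0.9, 1.0, -2.0]
width: 0.0093
gripper_force: 70.5
```

{"method": "move_arm", "body": {"rows": [[[0.024,0,0.033],0,-1],[[0.024,0,0.033],0,-1],[[0.024,0,0.033],0,-1],[[0.024,0,0.033],0,-1],[[0.024,0,0.033],0,-1],[[0.024,0,0.033],0,-1],[[0.024,0,0.033],0,-1],[[0.024,0,0.033],0,-1]]}}

```text
t: 27.52
tool_pos: [0.7184, -0.0452, 0.591]
eef_rot: [[0.343, -0.939, 0.013], [-0.921, -0.334, 0.199], [-0.183, -0.081, -0.98]]
force: [-0.3, 0.3, -1.5]
width: 0.0089
gripper_force: 70.5
```

```bash
python3 -c "
from b2 import *
plan(1,-1,depth=9,W=12)"
```

```text
27.52 pos [ 0.7184 -0.0452  0.591 ] j [ 0.15  0.63 -0.15  0.5  -0.12  2.   -2.81] tilt 11.5 tiltaz 86.2 | y az -160.4 el -4.6 | x el -10.5 F [-0.3  0.3 -1.5] w 0.0089
P [ 0.698 -0.05   0.591] up_tool [-0.175 -0.078 -0.981] tilt 11.1 taz 86 az -4 yaz -160.2 j [ 0.15  0.63 -0.15  0.5  -0.12  2.   -2.81] [-0.183 -0.081 -0.98 ]
0.5155672629707406 6
[(0, 0, 0.041), 0]
[(0.024, 0, 0.033), 0]
[(0.024, 0, 0.033), 0]
[(0, 0, 0.041), 0]
[(0.024, 0, 0.033), 0]
[(0, -0.024, 0.033), 0]
P [ 0.628 -0.097  0.853] up_tool [ 0.015 -0.578 -0.816] tilt 35.3 taz 19 az -9 yaz -159.4 j [ 0.2   0.51  0.55  0.09 -0.87  2.   -2.77]
```

{"method": "move_arm", "body": {"rows": [[[0,0,0.041],0,-1],[[0,0,0.041],0,-1],[[0,0,0.041],0,-1],[[0,0,0.041],0,-1],[[0.024,0,0.033],0,-1],[[0.024,0,0.033],0,-1],[[0.024,0,0.033],0,-1],[[0.024,0,0.033],0,-1]]}}

```text
t: 28.18
tool_pos: [0.711, -0.0215, 0.7083]
eef_rot: [[0.345, -0.908, 0.238], [-0.932, -0.3, 0.203], [-0.113, -0.292, -0.95]]
force: [0.5, -1.7, -1.3]
width: 0.0089
gripper_force: 70.6
```

{"method": "move_arm", "body": {"rows": [[[0.024,0,0.033],0,-1],[[0.024,0,0.033],0,-1],[[0.024,0,0.033],0,-1],[[0.024,0,0.033],0,-1],[[0,0,0.041],0,-1],[[0,0,0.041],0,-1]]}}

```text
t: 28.68
tool_pos: [0.7086, -0.0128, 0.7746]
eef_rot: [[0.341, -0.859, 0.382], [-0.938, -0.283, 0.202], [-0.066, -0.427, -0.902]]
force: [-0.3, 0.2, -0.6]
width: 0.0088
gripper_force: 70.6
```

```bash
python3 -c "
from b2 import *
plan(1,-1,depth=6,W=12)"
```

```text
28.68 pos [ 0.7086 -0.0128  0.7746] j [-0.01  0.59  0.64  0.19 -0.8   2.   -2.82] tilt 25.6 tiltaz 27.9 | y az -161.8 el -25.3 | x el -3.8 F [-0.3  0.2 -0.6] w 0.0088
P [ 0.69  -0.021  0.762] up_tool [-0.053 -0.424 -0.904] tilt 25.3 taz 27 az -2 yaz -161.3 j [-0.01  0.59  0.64  0.19 -0.8   2.   -2.82] [-0.066 -0.427 -0.902]
0.3343779005335254 2
[(0, 0, 0.041), 0]
[(0, 0, 0.041), 0]
P [ 0.586 -0.015  0.881] up_tool [ 0.012 -0.576 -0.817] tilt 35.2 taz 19 az -2 yaz -159.4 j [-0.07  0.4   0.74  0.23 -0.84  1.99 -2.81]
```

{"method": "move_arm", "body": {"rows": [[[0,0,0.041],0,-1],[[0,0,0.041],0,-1],[[0,0,0.041],0,-1],[[0,0,0.041],0,-1],[[0,0,0.041],0,-1],[[0,0,0.041],0,-1],[[0,0,0.041],0,-1],[[0,0,0],0,-1]]}}

```text
t: 29.35
tool_pos: [0.6163, -0.0052, 0.8925]
eef_rot: [[0.343, -0.769, 0.54], [-0.939, -0.276, 0.204], [-0.008, -0.577, -0.817]]
force: [-0.7, 0.5, -1.5]
width: 0.0091
gripper_force: 70.6
```

```bash
python3 -c "
from sim import *
s=err('back');R=np.array(s['eef_rot']);th=np.degrees(np.arctan2(-R[2,0]*-1,-R[2,2]));print(R[2].round(3))
Pt,T=view('back',0);q=np.array(s['joints']);P=FK(q,p)[0]
R=FK(q,p)[1];turn=(np.degrees(np.arctan2(n[1],n[0])-np.arctan2(-R[1,1],-R[0,1])))%360;print(turn,Pt)
q=go(q,Pt+np.array([0,.1,.15]),turn*.9);q=go(q,Pt,turn*.1);print(np.degrees(np.arccos(-FK(q,p)[1][:,1]@n)))"
```

```text
29.35 pos [ 0.6163 -0.0052  0.8925] j [-0.06  0.43  0.84  0.19 -0.96  2.   -2.82] tilt 35.3 tiltaz 20.7 | y az -160.3 el -35.3 | x el -0.4 F [-0.7  0.5 -1.5] w 0.0091
normal err deg 97.86 move [ 0.0072 -0.2699 -0.6674] turn deg -134.4 a el 35.3
[-0.008 -0.577 -0.817]
225.05628985826317 [ 0.64218309 -0.25774934  0.2251688 ]
rows 30 d/row [ 0.0015 -0.0047 -0.0167] turn/row 0.1125
8 P [ 0.609 -0.045  0.765] up_tool [ 0.002 -0.572 -0.82 ] tilt 34.9 taz 62 az -4 yaz -117.5 j [ 0.19  0.4   0.2   0.55 -0.77  1.99 -2.09]
16 P [ 0.616 -0.052  0.676] up_tool [-0.015 -0.567 -0.823] tilt 34.6 taz 87 az -5 yaz -94.5 j [ 0.63  0.57 -0.92  0.63 -0.17  1.99 -1.9 ]
24 P [ 0.589 -0.05   0.473] up_tool [ 0.063 -0.553 -0.831] tilt 33.8 taz 131 az -5 yaz -41.6 j [ 0.67  0.65 -0.94  1.01 -0.01  1.99 -0.99]
30 P [ 0.588 -0.071  0.356] up_tool [ 0.075 -0.538 -0.84 ] tilt 32.9 taz 169 az -7 yaz -1.2 j [ 0.42  0.66 -0.59  1.13  0.18  1.99 -0.18]
rows 7 d/row [ 0.0077 -0.0266 -0.0187] turn/row 0.0536
7 P [ 0.642 -0.258  0.225] up_tool [ 0.075 -0.538 -0.84 ] tilt 32.9 taz -168 az -22 yaz 21.3 j [ 0.5   0.9  -0.54  1.    0.56  1.89  0.39]
36.45475106067689
```

```bash
python3 -c "
from sim import *
q0=np.array(readout.state()['joints']);Pt,T=view('back',0)
for A,t1 in (((.5,-.02,.28),45),((.5,-.02,.28),80),((.46,.04,.3),60)):
    print('==',A,t1)
    q=go(q0,A,t1,v=.04,every=20);q=go(q,(np.array(A)+Pt)/2+[0,.08,.03],(225-t1)*.75,every=8);q=go(q,Pt,(225-t1)*.25);print(np.degrees(np.arccos(min(1,-FK(q,p)[1][:,1]@n))))"
```

```text
== (0.5, -0.02, 0.28) 45
rows 16 d/row [-0.0061 -0.0003 -0.0372] turn/row 0.0469
16 P [ 0.516 -0.022  0.378] up_tool [-0.009 -0.597 -0.802] tilt 36.7 taz 59 az -2 yaz -122.3 j [-0.5   0.01  0.8   1.89 -0.68  1.17 -1.58]
rows 20 d/row [ 0.0027 -0.0019 -0.0048] turn/row 0.1125
8 P [ 0.538 -0.036  0.34 ] up_tool [-0.008 -0.597 -0.802] tilt 36.6 taz 113 az -4 yaz -68.3 j [-0.25  0.44  0.69  1.55 -0.68  1.77 -0.69]
16 P [ 0.56  -0.051  0.302] up_tool [-0.008 -0.597 -0.803] tilt 36.6 taz 167 az -5 yaz -14.3 j [-0.23  0.62  0.5   1.32 -0.26  1.91  0.03]
20 P [ 0.571 -0.058  0.283] up_tool [-0.008 -0.597 -0.803] tilt 36.6 taz -166 az -6 yaz 12.7 j [-0.27  0.64  0.42  1.32 -0.01  1.83  0.38]
rows 7 d/row [ 0.0102 -0.0285 -0.0082] turn/row 0.1071
7 P [ 0.642 -0.258  0.225] up_tool [-0.008 -0.597 -0.802] tilt 36.6 taz -121 az -22 yaz 57.6 j [-0.1   0.69  0.36  1.34  0.38  1.37  1.1 ]
6.444693551747733
== (0.5, -0.02, 0.28) 80
rows 16 d/row [-0.0061 -0.0003 -0.0372] turn/row 0.0833
16 P [ 0.515 -0.022  0.367] up_tool [-0.004 -0.592 -0.806] tilt 36.3 taz 90 az -2 yaz -90.3 j [-0.3   0.23  0.7   1
[... 761 characters left out ...]
87 -0.62  1.28 -1.56]
rows 19 d/row [ 0.0035 -0.003  -0.0061] turn/row 0.1086
8 P [0.512 0.005 0.36 ] up_tool [-0.01  -0.599 -0.801] tilt 36.8 taz 123 az 1 yaz -58.6 j [-0.34  0.39  0.68  1.56 -0.61  1.81 -0.64]
16 P [ 0.54  -0.019  0.311] up_tool [-0.01  -0.599 -0.801] tilt 36.8 taz 175 az -2 yaz -6.5 j [-0.31  0.58  0.49  1.37 -0.2   1.9   0.09]
19 P [ 0.551 -0.028  0.293] up_tool [-0.01  -0.599 -0.801] tilt 36.8 taz -166 az -3 yaz 13.0 j [-0.34  0.59  0.43  1.37 -0.02  1.83  0.34]
rows 8 d/row [ 0.0115 -0.0287 -0.0084] turn/row 0.0859
8 P [ 0.642 -0.257  0.225] up_tool [-0.01  -0.599 -0.801] tilt 36.8 taz -124 az -22 yaz 54.3 j [-0.1   0.71  0.38  1.32  0.35  1.41  1.08]
9.141219185631108
```

{"method": "move_arm", "body": {"rows": [[[-0.007,-0.001,-0.038],0.05,-1],[[-0.007,-0.001,-0.038],0.07,-1],[[-0.007,-0.001,-0.038],0.083,-1],[[-0.007,-0.001,-0.038],0.083,-1],[[-0.007,-0.001,-0.038],0.083,-1],[[-0.007,-0.001,-0.038],0.083,-1],[[-0.007,-0.001,-0.038],0.083,-1],[[-0.007,-0.001,-0.038],0.083,-1]]}}

```text
t: 30.02
tool_pos: [0.5821, -0.0056, 0.6753]
eef_rot: [[0.748, -0.543, 0.381], [-0.664, -0.604, 0.441], [-0.01, -0.583, -0.812]]
force: [1.4, -0.3, -1.0]
width: 0.0088
gripper_force: 70.6
```

{"method": "move_arm", "body": {"rows": [[[-0.007,-0.001,-0.038],0.083,-1],[[-0.007,-0.001,-0.038],0.083,-1],[[-0.007,-0.001,-0.038],0.083,-1],[[-0.007,-0.001,-0.038],0.083,-1],[[-0.007,-0.001,-0.038],0.083,-1],[[-0.007,-0.001,-0.038],0.083,-1],[[-0.007,-0.001,-0.038],0.083,-1]]}}

```text
t: 30.6
tool_pos: [0.5334, -0.0134, 0.4095]
eef_rot: [[0.993, -0.102, 0.062], [-0.119, -0.806, 0.58], [-0.009, -0.583, -0.812]]
force: [1.2, 1.3, -1.9]
width: 0.0092
gripper_force: 70.6
```

```bash
python3 -c "
from sim import *
s=err('back')"
```

```text
30.6 pos [ 0.5334 -0.0134  0.4095] j [-0.43  0.26  0.89  1.67 -0.78  1.58 -1.12] tilt 35.7 tiltaz 83.9 | y az -97.2 el -35.7 | x el -0.5 F [ 1.2  1.3 -1.9] w 0.0092
normal err deg 107.46 move [ 0.1015 -0.2708 -0.1845] turn deg 162.6 a el 35.7
```

{"method": "move_arm", "body": {"rows": [[[0.0024,-0.002,-0.012],0.113,-1],[[0.0024,-0.002,-0.012],0.113,-1],[[0.0024,-0.002,-0.012],0.113,-1],[[0.0024,-0.002,-0.012],0.113,-1],[[0.0024,-0.002,-0.008],0.113,-1],[[0.0024,-0.002,-0.008],0.113,-1],[[0.0024,-0.002,-0.008],0.113,-1],[[0.0024,-0.002,-0.008],0.113,-1]]}}

```text
t: 31.27
tool_pos: [0.5537, -0.0297, 0.3303]
eef_rot: [[0.676, 0.595, -0.436], [0.737, -0.553, 0.388], [-0.01, -0.584, -0.812]]
force: [-0.9, -0.0, -2.4]
width: 0.0089
gripper_force: 70.6
```

{"method": "move_arm", "body": {"rows": [[[0.0024,-0.002,-0.006],0.113,-1],[[0.0024,-0.002,-0.006],0.113,-1],[[0.0024,-0.002,-0.006],0.113,-1],[[0.0024,-0.002,-0.006],0.113,-1],[[0.0024,-0.002,-0.006],0.113,-1],[[0.0024,-0.002,-0.006],0.113,-1],[[0.0024,-0.002,-0.006],0.113,-1],[[0.0024,-0.002,-0.006],0.113,-1]]}}

```text
t: 31.93
tool_pos: [0.573, -0.0453, 0.2825]
eef_rot: [[-0.204, 0.796, -0.57], [0.979, 0.16, -0.127], [-0.009, -0.584, -0.812]]
force: [0.8, 0.0, -1.2]
width: 0.0096
gripper_force: 70.6
```

```bash
python3 -c "
from sim import *
s=err('back')"
```

```text
31.93 pos [ 0.573  -0.0453  0.2825] j [-0.32  0.7   0.49  1.27 -0.09  1.83  0.37] tilt 35.7 tiltaz -167.5 | y az 11.4 el -35.7 | x el -0.5 F [ 0.8  0.  -1.2] w 0.0096
normal err deg 43.44 move [ 0.0771 -0.2219 -0.0575] turn deg 54.0 a el 35.7
```

{"method": "move_arm", "body": {"rows": [[[0.0086,-0.0266,-0.0071],0.1125,-1],[[0.0086,-0.0266,-0.0071],0.1125,-1],[[0.0086,-0.0266,-0.0071],0.1125,-1],[[0.0086,-0.0266,-0.0071],0.1125,-1],[[0.0086,-0.0266,-0.0071],0.1125,-1],[[0.0086,-0.0266,-0.0071],0.1125,-1],[[0.0086,-0.0266,-0.0071],0.1125,-1],[[0.0086,-0.0266,-0.0071],0.1125,-1],[[0,0,0],0,-1],[[0,0,0],0,-1]]}}

```text
t: 32.77
tool_pos: [0.6406, -0.259, 0.2261]
eef_rot: [[-0.909, 0.344, -0.237], [0.418, 0.736, -0.533], [-0.009, -0.583, -0.812]]
force: [-0.2, 1.0, -1.5]
width: 0.0092
gripper_force: 70.6
```

```bash
python3 -c "
from sim import *
s=err('back')"
```

```text
32.77 pos [ 0.6406 -0.259   0.2261] j [-0.17  0.67  0.4   1.41  0.37  1.28  1.17] tilt 35.7 tiltaz -114.0 | y az 65.0 el -35.7 | x el -0.5 F [-0.2  1.  -1.5] w 0.0092
normal err deg 0.57 move [ 0.0016  0.0016 -0.0011] turn deg 0.4 a el 35.7
```

{"method": "move_arm", "body": {"rows": [[[0,0,0],0,-1],[[0,0,0],0,-1],[[0,0,0],0,-1],[[0,0,0],0,-1],[[0,0,0],0,-1],[[0,0,0],0,-1],[[0,0,0],0,-1],[[0,0,0],0,-1]]}}

```text
t: 33.43
tool_pos: [0.6415, -0.258, 0.2265]
eef_rot: [[-0.909, 0.343, -0.235], [0.416, 0.737, -0.533], [-0.009, -0.583, -0.813]]
force: [0.8, 0.9, -2.2]
width: 0.0086
gripper_force: 70.6
```

{"method": "move_arm", "body": {"rows": [[[0,0,0],0,-1],[[0,0,0],0,-1],[[0,0,0],0,-1],[[0,0,0],0,-1],[[0,0,0],0,-1],[[0,0,0],0,-1],[[0,0,0],0,-1],[[0,0,0],0,-1]]}}

```text
t: 34.1
tool_pos: [0.6415, -0.258, 0.2265]
eef_rot: [[-0.909, 0.343, -0.235], [0.416, 0.737, -0.533], [-0.009, -0.583, -0.813]]
force: [0.1, 0.1, -1.2]
width: 0.0087
gripper_force: 70.6
```

```bash
cat > b4.py <<'E'
from b2 import *
def tilt(q):
    u=FK(q,p)[1][2];return np.degrees(np.arccos(min(1,-u[2])))
def plan4(q,depth=9,W=10,n=4,tol=.7):
    b=beam(q,tilt,acts,depth=depth,W=W,n=n,tol=tol);print(b[0],len(b[2]))
    for a in b[2]: print(a)
    print(info(b[1]));return b
E
python3 - <<'E'
from b4 import *
from b3 import ex2
s=err('back');q0=np.array(s['joints'])
for T in(-70,-80):
    q,m=ex2((q0,T,(-.06,.15,.15)));print(T,m,info(q));plan4(q)
E
```

```text
34.1 pos [ 0.6415 -0.258   0.2265] j [-0.17  0.67  0.4   1.41  0.37  1.28  1.17] tilt 35.6 tiltaz -113.8 | y az 65.0 el -35.6 | x el -0.5 F [ 0.1  0.1 -1.2] w 0.0087
normal err deg 0.50 move [ 0.0006  0.0005 -0.0015] turn deg 0.3 a el 35.6
-70 11 P [ 0.581 -0.092  0.352] up_tool [-0.007 -0.578 -0.816] tilt 35.3 taz 177 az -9 yaz -3.9 j [-0.09  0.62  0.32  1.17 -0.08  1.99  0.16]
0.5674808105500666 5
[(0.024, 0, 0.033), 0]
[(0.024, 0, 0.033), 0]
[(0.024, 0, 0.033), 0]
[(0.024, 0, 0.033), -0.11]
[(0.024, 0, 0.033), 0.11]
P [ 0.744 -0.069  0.564] up_tool [-0.002 -0.01  -1.   ] tilt 0.6 taz -172 az -5 yaz -2.9 j [ 0.02  0.67  0.13  0.48 -0.09  1.99  0.03]
-80 12 P [ 0.582 -0.094  0.348] up_tool [-0.005 -0.578 -0.816] tilt 35.3 taz 168 az -9 yaz -12.2 j [ 0.02  0.61  0.19  1.16 -0.11  1.99 -0.01]
0.8693544878456987 5
[(0.024, 0, 0.033), 0]
[(0.024, 0, 0.033), 0]
[(0.024, 0, 0.033), 0.11]
[(0.024, 0, 0.033), -0.11]
[(0.024, 0, 0.033), 0]
P [ 0.745 -0.057  0.562] up_tool [ 0.004 -0.015 -1.   ] tilt 0.9 taz 152 az -4 yaz -12.2 j [ 0.01  0.68  0.12  0.49 -0.1   1.99 -0.15]
```

{"method": "move_arm", "body": {"rows": [[[-0.002,0.018,0.02],-0.09,-1],[[-0.003,0.018,0.02],-0.105,-1],[[-0.005,0.018,0.018],-0.105,-1],[[-0.005,0.012,0.012],-0.105,-1],[[-0.005,0.012,0.01],-0.105,-1],[[-0.005,0.012,0.01],-0.105,-1],[[-0.005,0.012,0.01],-0.105,-1],[[-0.005,0.012,0.01],-0.105,-1],[[-0.005,0.012,0.01],-0.105,-1],[[-0.005,0.012,0.01],-0.105,-1]]}}

```text
t: 34.93
tool_pos: [0.5944, -0.1202, 0.3531]
eef_rot: [[-0.053, 0.815, -0.578], [0.998, 0.036, -0.042], [-0.014, -0.579, -0.815]]
force: [-4.3, -1.3, -3.1]
width: 0.0089
gripper_force: 70.5
```

{"method": "move_arm", "body": {"rows": [[[-0.005,0.01,0.01],-0.105,-1],[[-0.005,0.01,0.01],-0.105,-1],[[0.024,0,0.033],0,-1],[[0.024,0,0.033],0,-1],[[0.024,0,0.033],0,-1],[[0.024,0,0.033],0,-1],[[0.024,0,0.033],0,-1],[[0.024,0,0.033],0,-1],[[0.024,0,0.033],0,-1],[[0.024,0,0.033],0,-1]]}}

```text
t: 35.77
tool_pos: [0.6589, -0.0812, 0.5082]
eef_rot: [[0.145, 0.964, -0.223], [0.989, -0.146, 0.013], [-0.02, -0.222, -0.975]]
force: [-0.3, 0.1, -2.0]
width: 0.0088
gripper_force: 70.6
```

{"method": "move_arm", "body": {"rows": [[[0.024,0,0.033],0,-1],[[0.024,0,0.033],0,-1],[[0.024,0,0.033],0,-1],[[0.024,0,0.033],0,-1],[[0.024,0,0.033],0,-1],[[0.024,0,0.033],0,-1]]}}

```text
t: 36.27
tool_pos: [0.7137, -0.0728, 0.5701]
eef_rot: [[0.146, 0.989, -0.036], [0.989, -0.146, -0.009], [-0.015, -0.035, -0.999]]
force: [0.0, 0.1, -2.0]
width: 0.0089
gripper_force: 70.6
```

Run:
```python
from b4 import *
s=show();q=np.array(s['joints']);print(info(q),np.round(s['eef_rot'],3)[2]);plan4(q,depth=5,n=2,tol=.5)
```

```text
36.27 pos [ 0.7137 -0.0728  0.5701] j [-0.01  0.63  0.2   0.55 -0.11  2.   -0.04] tilt 2.2 tiltaz -165.7 | y az -8.4 el -2.0 | x el -0.8 F [ 0.   0.1 -2. ] w 0.0089
P [ 0.722 -0.073  0.569] up_tool [-0.02  -0.036 -0.999] tilt 2.3 taz -159 az -6 yaz -8.3 j [-0.01  0.63  0.2   0.55 -0.11  2.   -0.04] [-0.015 -0.035 -0.999]
0.6201218384658129 1
[(0, 0.024, 0.033), -0.11]
P [ 0.701 -0.024  0.602] up_tool [-0.009  0.006 -1.   ] tilt 0.6 taz -81 az -2 yaz -21.5 j [-0.08  0.56  0.16  0.59 -0.09  1.99 -0.35]
```

{"method": "move_arm", "body": {"rows": [[[0.024,0,0.033],-0.03,-1],[[-0.012,0,-0.035],-0.03,-1],[[-0.02,0,-0.035],0,-1],[[-0.02,0,-0.035],0,-1],[[-0.02,0,-0.035],0,-1],[[-0.02,0,-0.035],0,-1],[[-0.02,0,-0.035],0,-1],[[-0.015,-0.005,-0.025],0,-1],[[0,0,0],0,-1]]}}

```text
t: 37.02
tool_pos: [0.611, -0.0775, 0.3783]
eef_rot: [[0.199, 0.98, -0.014], [0.98, -0.2, -0.01], [-0.013, -0.012, -1.0]]
force: [-0.2, 0.0, -2.0]
width: 0.0087
gripper_force: 70.5
```

Run:
```python
from sim import *
import pickle
s=show();mm=M("wrist");w=optics.snapshot("wrist")[...,::-1].copy();pickle.dump(mm,open('mm2.pkl','wb'));cv2.imwrite('pics/w3.png',w)
print(np.round(s['eef_rot'],3).tolist())
k=fr(.627,.038,-.216)
L1=np.array([[-.045+a,b,.014] for a,b in((-.0065,-.05),(-.0065,.05),(.0065,-.05),(.0065,.05))]);C=np.array([[a*.086,b*.055,z] for a in(-1,1) for b in(-1,1) for z in(.0,)])
R=np.array([[x,b*.055,.063] for x in(-.0675,-.0225,.0225,.0675) for b in(-1,1)])
big=cv2.resize(w,None,fx=1.5,fy=1.5,interpolation=cv2.INTER_CUBIC)
for P,c in((L1,(0,0,255)),(C,(0,255,0)),(R,(255,0,0))):
    q=proj("wrist",k(P),mm);print(q.round(1).tolist())
    for u,v in q: cv2.circle(big,(int(u*1.5),int(v*1.5)),3,c,1)
cv2.imwrite('pics/w3b.png',big)
```

```text
37.02 pos [ 0.611  -0.0775  0.3783] j [-0.08  0.32  0.2   1.43 -0.05  1.41 -0.08] tilt 1.0 tiltaz -145.5 | y az -11.5 el -0.7 | x el -0.7 F [-0.2  0.  -2. ] w 0.0087
[[0.199, 0.98, -0.014], [0.98, -0.2, -0.01], [-0.013, -0.012, -1.0]]
[[225.8, 99.1], [224.5, 30.0], [233.9, 99.3], [233.1, 30.1]]
[[206.1, 101.8], [203.3, 27.8], [309.7, 103.4], [314.5, 29.4]]
[[210.9, 103.3], [208.1, 18.6], [241.7, 103.8], [241.4, 19.0], [272.5, 104.3], [274.8, 19.5], [303.3, 104.8], [308.2, 20.0]]
```

View pics/w3b.png

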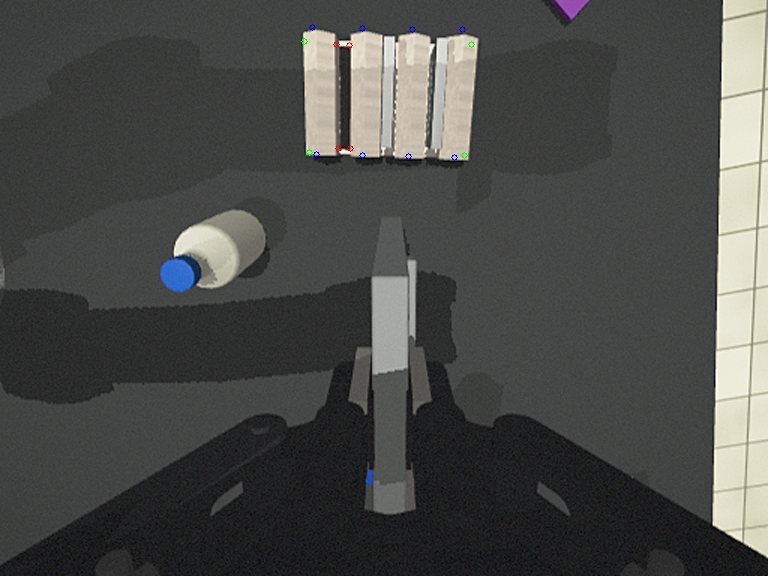

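The wrist view shows the empty slot at native px (225–235, 32–100), almost exactly where my model puts it. The cassette hangs upright in the hand, and the bottle and the other plates are undisturbed. A quick numeric refinement follows.

Run:
```python
from sim import *
import pickle
mm=pickle.load(open('mm2.pkl','rb'));w=cv2.imread('pics/w3.png').astype(float).mean(2)
for v in(45,65,85): print(v,w[v-4:v+5,220:242].mean(0).round(0).astype(int).tolist())
print(w[22:42,228:232].mean(1).round(0).astype(int).tolist(),w[92:110,228:232].mean(1).round(0).astype(int).tolist())
for v in(45,65,85): print(w[v-4:v+5,198:214].mean(0).round(0).astype(int).tolist(),w[v-4:v+5,300:322].mean(0).round(0).astype(int).tolist())
k=fr(.627,.038,-.216)
for z,h in((.014,.0065),(.042,.0075),(.063,.0225)):
    print(z,proj("wrist",k(np.array([[-.045+s*h,y,z] for y in(.03,0,-.03) for s in(-1,1)])),mm)[:,:].round(1).tolist())
```

```text
45 [193, 195, 203, 144, 92, 102, 66, 40, 43, 42, 46, 46, 35, 70, 215, 208, 203, 201, 201, 200, 195, 195]
65 [184, 185, 192, 147, 96, 96, 81, 44, 43, 45, 42, 42, 37, 62, 200, 194, 189, 193, 193, 192, 188, 188]
85 [183, 185, 192, 150, 94, 94, 113, 50, 40, 43, 45, 41, 31, 110, 193, 190, 192, 193, 190, 194, 191, 188]
[67, 65, 61, 54, 38, 195, 244, 250, 208, 48, 35, 47, 44, 49, 45, 45, 44, 42, 42, 47] [46, 41, 44, 43, 43, 39, 29, 110, 221, 245, 179, 48, 54, 60, 63, 62, 64, 60]
[64, 66, 64, 51, 107, 218, 210, 203, 204, 201, 199, 199, 200, 197, 193, 193] [186, 185, 185, 188, 186, 185, 184, 186, 182, 180, 181, 180, 181, 179, 180, 184, 190, 87, 54, 59, 59, 61]
[59, 61, 61, 58, 42, 176, 194, 189, 193, 192, 193, 188, 189, 188, 185, 184] [193, 191, 190, 186, 186, 190, 185, 180, 181, 182, 180, 181, 181, 183, 193, 128, 62, 58, 60, 60, 61, 61]
[62, 63, 61, 59, 53, 98, 193, 190, 191, 191, 190, 193, 189, 189, 183, 185] [190, 191, 188, 187, 188, 182, 182, 181, 182, 182, 182, 182, 188, 173, 70, 55, 60, 60, 61, 61, 60, 62]
0.014 [[224.8, 44.5], [233.3, 44.7], [225.2, 65.7], [233.5, 65.8], [225.6, 86.0], [233.7, 86.2]]
0.042 [[221.7, 41.6], [232.1, 41.8], [222.2, 64.1], [232.4, 64.3], [222.6, 85.7], [232.6, 85.8]]
0.063 [[208.8, 39.1], [241.5, 39.5], [209.6, 62.6], [241.5, 63.1], [210.3, 85.2], [241.6, 85.7]]
```

{"method": "move_arm", "body": {"rows": [[[-0.005,0.0254,-0.02],-0.005,-1],[[-0.005,0.0254,-0.02],-0.005,-1],[[-0.005,0.0254,-0.02],-0.005,-1],[[-0.005,0.0254,-0.02],0,-1],[[-0.005,0.0254,-0.02],0,-1],[[0,0,-0.03],0,-1],[[0,0,-0.03],0,-1],[[0,0,-0.03],0,-1],[[0,0,0],0,-1],[[0,0,0],0,-1]]}}

```text
t: 37.9
tool_pos: [0.5909, 0.0504, 0.1935]
eef_rot: [[0.214, 0.977, -0.008], [0.977, -0.214, -0.01], [-0.012, -0.006, -1.0]]
force: [0.2, -0.4, -0.7]
width: 0.0088
gripper_force: 70.5
```

Run:
```python
from sim import *
s=show();R=np.array(s['eef_rot']);P=np.array(s['tool_pos']);b=P+R@[-.0015,0,.0797];print('bottom',b.round(4),'need',np.round([.5844,.0473]-b[:2],4),R[:,2].round(3))
```

```text
37.9 pos [0.5909 0.0504 0.1935] j [-0.24  0.4   0.13  1.73 -0.05  1.02 -0.31] tilt 0.7 tiltaz -127.9 | y az -12.3 el -0.3 | x el -0.7 F [ 0.2 -0.4 -0.7] w 0.0088
bottom [0.5899 0.0481 0.1138] need [-0.0055 -0.0008] [-0.008 -0.01  -1.   ]
```

{"method": "move_arm", "body": {"rows": [[[-0.005,-0.001,0],0,-1],[[0,0,-0.015],0,-1],[[0,0,-0.015],0,-1],[[0,0,-0.01],0,-1],[[0,0,0],0,-1],[[0,0,0],0,-1]]}}

```text
t: 38.4
tool_pos: [0.5857, 0.0493, 0.1542]
eef_rot: [[0.214, 0.977, -0.006], [0.977, -0.214, -0.01], [-0.011, -0.004, -1.0]]
force: [0.4, 0.5, -1.2]
width: 0.0092
gripper_force: 70.4
```

Run:
```python
from sim import *
s=show();R=np.array(s['eef_rot']);P=np.array(s['tool_pos']);b=P+R@[-.0015,0,.0797];print('bottom',b.round(4),'need',np.round([.5844,.0473]-b[:2],4),R[:,2].round(3))
mm=M("wrist");w=optics.snapshot("wrist")[...,::-1].copy()
q=proj("wrist",fr(.6284,.0377,-.216)(np.array([[-.045+s_*.0225,y,.063] for y in(-.055,.055) for s_ in(-1,1)])),mm);print(q.round(1).tolist())
big=cv2.resize(w,None,fx=1.5,fy=1.5)
for u,v in q: cv2.circle(big,(int(u*1.5),int(v*1.5)),4,(0,0,255),1)
cv2.imwrite('pics/w4.png',big)
```

```text
38.4 pos [0.5857 0.0493 0.1542] j [-0.24  0.44  0.12  1.78 -0.05  0.93 -0.31] tilt 0.7 tiltaz -122.0 | y az -12.3 el -0.2 | x el -0.6 F [ 0.4  0.5 -1.2] w 0.0092
bottom [0.5849 0.0471 0.0745] need [-0.0005  0.0002] [-0.006 -0.01  -1.   ]
[[233.9, 254.9], [285.3, 255.0], [230.2, 127.4], [289.2, 127.4]]
```

View pics/w4.png

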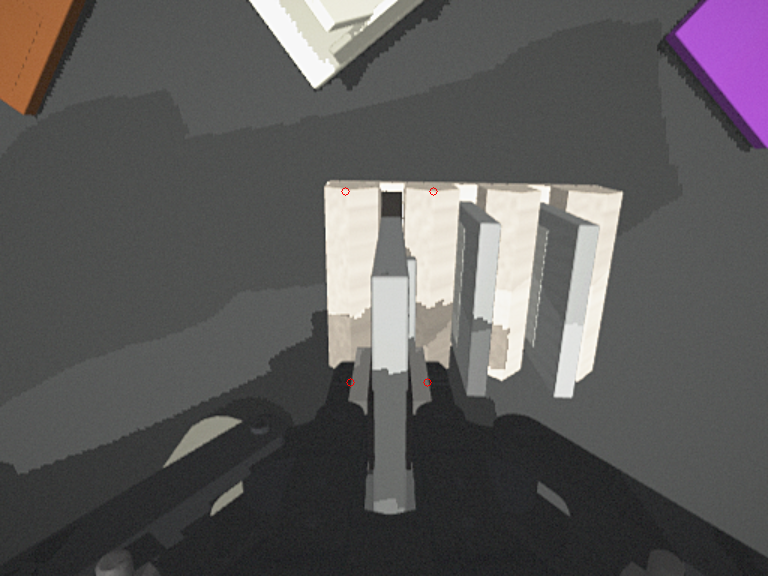

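The cassette's lower edge at (253–268, 145) lines up with the dark slot at (253–269, 127–143). Lowering.

{"method": "move_arm", "body": {"rows": [[[-0.0005,0,-0.013],0,-1],[[0,0,-0.013],0,-1],[[0,0,-0.013],0,-1],[[0,0,-0.01],0,-1],[[0,0,0],0,-1],[[0,0,0],0,-1]]}}

```text
t: 38.95
tool_pos: [0.585, 0.0493, 0.1045]
eef_rot: [[0.214, 0.977, -0.007], [0.977, -0.214, -0.01], [-0.011, -0.005, -1.0]]
force: [0.9, 0.8, -1.2]
width: 0.0092
gripper_force: 70.4
```

{"method": "move_arm", "body": {"rows": [[[0,0,-0.004],0,-1],[[0,0,-0.004],0,-1],[[0,0,-0.002],0,-1],[[0,0,0],0,-1],[[0,0,0],0,-1]]}}

```text
t: 39.37
tool_pos: [0.5847, 0.0494, 0.0941]
eef_rot: [[0.214, 0.977, -0.007], [0.977, -0.214, -0.01], [-0.011, -0.005, -1.0]]
force: [0.5, 0.1, -1.2]
width: 0.0088
gripper_force: 70.4
```

Run:
```python
from sim import *
s=show();R=np.array(s['eef_rot']);P=np.array(s['tool_pos']);b=P+R@[-.0015,0,.0797];print('bottom',b.round(4),'need',np.round([.5844,.0473]-b[:2],4),R[:,2].round(3))
```

```text
39.37 pos [0.5847 0.0494 0.0941] j [-0.23  0.52  0.11  1.82 -0.06  0.82 -0.3 ] tilt 0.7 tiltaz -125.9 | y az -12.3 el -0.3 | x el -0.6 F [ 0.5  0.1 -1.2] w 0.0088
bottom [0.5838 0.0471 0.0144] need [0.0006 0.0002] [-0.007 -0.01  -1.   ]
```

No contact force yet. I lower in 1 mm steps until it touches.

{"method": "move_arm", "body": {"rows": [[[0,0,-0.001],0,-1],[[0,0,-0.001],0,-1],[[0,0,0],0,-1]]}}

```text
t: 39.62
tool_pos: [0.5851, 0.0491, 0.0925]
eef_rot: [[0.214, 0.977, -0.006], [0.977, -0.214, -0.01], [-0.011, -0.004, -1.0]]
force: [-1.2, -0.5, 5.4]
width: 0.0089
gripper_force: 71.6
```

{"method": "move_arm", "body": {"rows": [[[0,0,-0.001],0,-1],[[0,0,0],0,-1]]}}

```text
t: 39.78
tool_pos: [0.5854, 0.0489, 0.0923]
eef_rot: [[0.214, 0.977, -0.006], [0.977, -0.214, -0.01], [-0.011, -0.003, -1.0]]
force: [-4.2, -2.6, 17.5]
width: 0.0085
gripper_force: 73.6
```

The lower edge is seated (17 N up). Opening slightly and retreating straight up.

{"method": "move_arm", "body": {"rows": [[[0,0,0.0005],0,-0.6],[[0,0,0],0,-0.6],[[0,0,0],0,-0.45],[[0,0,0],0,-0.45],[[0,0,0],0,-0.45],[[0,0,0],0,-0.45]]}}

```text
t: 40.28
tool_pos: [0.5847, 0.0494, 0.0914]
eef_rot: [[0.214, 0.977, -0.007], [0.977, -0.214, -0.01], [-0.011, -0.005, -1.0]]
force: [-0.3, -0.4, -0.7]
width: 0.0236
gripper_force: 0.0
```

{"method": "move_arm", "body": {"rows": [[[0,0,0.01],0,-0.45],[[0,0,0.015],0,-0.45],[[0,0,0.02],0,-0.45],[[0,0,0.03],0,-0.45],[[0,0,0.04],0,-0.45],[[0,0,0.04],0,-0.45],[[0,0,0],0,-0.45],[[0,0,0],0,-0.45]]}}

```text
t: 40.95
tool_pos: [0.5857, 0.0494, 0.2497]
eef_rot: [[0.214, 0.977, -0.003], [0.977, -0.214, -0.009], [-0.009, -0.001, -1.0]]
force: [-0.5, -0.2, -1.0]
width: 0.0236
gripper_force: 0.0
```

Run:
```python
from sim import *
s=show();mm=M("wrist");w=optics.snapshot("wrist").astype(float).mean(2)
k=fr(.6284,.0377,-.216)
Q=k(np.array([[-.045+a*.005,b*.045,.124] for b in(-1,1) for a in(-1,1)]));q=proj("wrist",Q,mm);print(q.round(1).tolist())
v=int(q[:,1].mean());u=int(q[:,0].mean());print(u-14,w[v-5:v+6,u-14:u+15].mean(0).round(0).astype(int).tolist())
t0=int(q[2:,1].mean());b0=int(q[:2,1].mean());print(t0-8,w[t0-8:t0+9,u-2:u+3].mean(1).round(0).astype(int).tolist(),b0-8,w[b0-8:b0+9,u-2:u+3].mean(1).round(0).astype(int).tolist())
a=cv2.imread('pics/s.png').astype(int);c=optics.snapshot("scene")[...,::-1].astype(int)
for nm,(x0,x1,y0,y1) in dict(bottle=(175,205,158,202),drainer=(268,340,150,212),cam=(72,140,210,300)).items(): print(nm,(np.abs(a-c)[y0:y1,x0:x1].max(2)>60).sum())
```

```text
40.95 pos [0.5857 0.0494 0.2497] j [-0.25  0.34  0.13  1.69 -0.04  1.12 -0.32] tilt 0.5 tiltaz -105.4 | y az -12.3 el -0.0 | x el -0.5 F [-0.5 -0.2 -1. ] w 0.0236
[[254.2, 228.0], [264.5, 228.0], [253.7, 134.9], [265.1, 134.9]]
245 [239, 239, 239, 239, 238, 239, 240, 246, 211, 127, 199, 221, 218, 217, 216, 217, 216, 217, 219, 228, 144, 205, 221, 169, 239, 237, 235, 234, 233]
126 [120, 118, 117, 118, 118, 116, 117, 117, 117, 111, 134, 205, 228, 223, 221, 222, 223] 219 [146, 145, 145, 145, 145, 145, 144, 144, 146, 152, 113, 50, 59, 58, 59, 61, 59]
bottle 147
drainer 339
cam 0
```

Run:
```python
from sim import *
a=cv2.imread('pics/s.png').astype(int);c=optics.snapshot("scene")[...,::-1].astype(int)
for i in(a,c):
    r=i[150:205,170:212];m=(r[...,0]>r[...,2]+60);y,x=np.nonzero(m);print(len(x),x.mean()+170,y.mean()+150)
    m=(i[175:205,180:205].min(2)>140);y,x=np.nonzero(m);print('body',len(x),x.mean()+180,y.mean()+175)
```

```text
62 186.08064516129033 164.2741935483871
body 117 188.93162393162393 178.2905982905983
50 185.8 164.34
body 0 nan nan<stdin>:5: RuntimeWarning: Mean of empty slice.
  ret = ret.dtype.type(ret / rcount)
```

The bottle cap has not moved; its body only lies in the arm's shadow. Handing in.

```bash
python3 -c "
from plant import ticket
print(ticket.close_job())"
```

```text
the job is handed in; nothing more can be done
None
```

The job is handed in after about 41 s of the 56 s allowed, with no verdict returned: the cassette was shown bar face, narrow side, then back (each within about 2° of square by my measurements and held for over 1.3 s), stands on the bottom of the empty slot about 1 mm from its middle, and by my checks the camera and bottle did not move; I did not re-measure the other plates after the release. Because the moves turn the tool only about z, I got the tilts by pushing against the arm's reach limit, and one trial call with a three-number turn was refused.

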